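# Load the plant-food cartridge and clamp it home

### The job

Load the plant-food cartridge into the drip feeder: stand it nose down in the receiver, feeling gently for the opening because the receiver may have been left shifted to either side in its trough, and let go of it. Then swing the clamp over and press its handle down until the catch snaps and holds the cartridge home, without forcing the cartridge, and leave the other things on the cabinet top alone.

Things in the scene. Friction and masses are not known exactly. Their poses are not given: they have to be found in the camera images.
- cartridge: White rectangular plastic cartridge, 86 mm tall, 110 to 225 g, standing nose down. Body 56 mm (its x) by 40 mm (its y), from 22 to 86 mm above its bottom, fine ribs near the top; below it the nose, 46 (x) by 30 (y) by 22 mm tall. Origin: centre of the nose's underside, z up. It goes in either way round, its x along the feeder's x.
- feeder: Drip feeder: grey pump unit, 190 mm (x) by 116 mm (y), fixed. Origin under its centre; x points from front panel to hinge and hose barbs. Deck 50 to 62 mm high; hinge cheeks at x 53 to 77, y +-44 to 52 mm, 150 mm high. Across its middle a trough along y, in which the black receiver can shift.
- mouth (a point): Middle of the receiver's travel, level with its top, 66 mm above the feeder's origin, feeder's axes. Receiver: block 66 (x) by 52 mm (y), its opening wider than the nose by 1.5 mm at each end in x, 1 mm in y, plus a 1 mm chamfer. It stands anywhere up to 13 mm either way along y from this point (not measured), fixed in x; about 7 N sideways shifts it.
- valve (a point): Top of the sprung valve plate in the receiver, at rest, in the middle of the travel: 10.6 mm below the mouth. The cartridge stands on it (spring 5 N there, more than its weight, then 2 N more per mm). Clamped home the nose is 20.5 mm below the mouth (25 N); 1.5 mm deeper its shoulder meets the receiver's top.
- clamp (a joint): Clamp angle, rad: 0 closed and caught, growing as it opens; starts near 1.9, just past upright, where it stays; stop at 2.0. Half shut it falls. Its presser bar meets the standing cartridge at 0.15, the tongue the catch at 0.13; the catch snaps at about -0.005, the cartridge bottoms at about -0.025. Let go before the snap, it springs back open.
- hinge (a point): Middle of the clamp's hinge axis, which runs along the feeder's y, 65 mm behind the feeder's origin (+x) and 145 mm above it.
- handle (a point): Middle of the clamp's handle bar: round, 12 mm thick, along the feeder's y, 66 mm clear between the two 8 mm side arms. Closed, it lies 155 mm in front of the hinge (-x) and 15 mm above it; open, about 0.29 m above the cabinet top. Over the last 0.15 rad it takes 8 to 14 N downward; a rubber presser bar sits 65 mm from the hinge.
- catch (a point): Tip of the steel spring catch on the tower in front of the receiver (51 mm in front of the feeder's origin, 115 mm above it). Tower and catch reach 79 mm forward, 32 mm wide, 128 mm high. The clamp's tongue, 112 to 120 mm from the hinge and reaching 38 mm below it, snaps under it.
- jar: Glass jar with aluminium lid, 72 mm diameter, 110 mm tall; origin under its centre. Leave alone.
- saucer: Terracotta saucer, 124 mm diameter, 18 mm high; origin under its centre. Leave alone.
- pot: Small terracotta pot, 80 mm diameter at the rim, 70 mm high; origin under its centre. Leave alone.
- trowel: Aluminium trowel, 305 mm long, lying flat with the round handle to its -x, blade to +x; 28 mm high; origin on the surface near the back of the blade. Leave alone.
- dustpan: Yellow plastic dustpan, 200 by 230 mm pan with 35 to 52 mm high walls, open to its +x, handle 105 mm to its -x; origin under the pan. Leave alone.
- sprayer: Clear spray bottle with black head, 68 mm diameter, 180 mm tall; origin under its centre. Leave alone.
There are look-alikes about, which are no part of the job. Leave any blue look-alike of the cartridge alone.

How it is judged (in metres and radians):
On the way, in this order (a step that is already met when the one before it is completed fails the run):
1. the cartridge stands in the receiver on its valve plate, let go, with the clamp still open (x of cartridge in the frame of mouth between -0.003 and 0.003 m and y of cartridge in the frame of mouth between -0.0165 and 0.0165 m and angle between cartridge's own z axis and vertical below 0.08 rad and z of cartridge in the frame of mouth between -0.014 and -0.008 m and value of joint clamp above 0.6 rad and contact force between the fingers and cartridge below 0.2 N), for 0.2 s.
2. the clamp is closed on the cartridge and has driven it home (x of cartridge in the frame of mouth between -0.003 and 0.003 m and y of cartridge in the frame of mouth between -0.0165 and 0.0165 m and angle between cartridge's own z axis and vertical below 0.08 rad and z of cartridge in the frame of mouth below -0.0185 m and value of joint clamp below 0.03 rad), for 0.1 s.
At the end, for the whole second after the job is handed in: The clamp is caught shut by itself (joint below 0.03 rad, at rest) and holds the cartridge home: upright within 0.08 rad, nose at least 18.5 mm below the receiver's mouth, within 3 mm of the feeder's centre line in x and within 16.5 mm of the middle of the receiver's travel in y; nothing is held (all of step 2 and linear speed of cartridge below 0.01 m/s and velocity of joint clamp between -0.05 and 0.05 rad/s); the robot touches nothing.
It fails at once if the cartridge is forced: pressed against the feeder with more than 60 N (contact force between cartridge and feeder above 60 N).
It fails at once if the jar, saucer, pot, trowel, dustpan or spray bottle is moved by more than 30 mm (distance of any of jar, saucer, pot, trowel, dustpan, sprayer from where it was at the start of the episode above 0.03 m).
It also fails if it takes over 72 s, if anything falls off the work surface, if the arm or the gripper's body presses on something with over 40 N, if the wrist force passes 120 N, or if a joint passes its speed limit or range.

### The arm

A 6-joint arm with a two-finger parallel gripper is mounted at the origin on the work surface. World frame = base frame: x ahead of the robot, y to its left, z up, the work surface at z = 0. Lengths are in m, angles in degrees, forces in N, time in s.
With the tool pointing down it reaches from about 0.25 to 0.725 m from the base axis. Payload 9.7 kg.
Tool frame: the origin (TCP) lies at the centre of the arm's flange, where the gripper is bolted on; the fingertips stand 173 mm ahead of it and the grasp point (between the pads) lies 155 mm ahead of it (bot.grasp_offset is the distance from the TCP to the grasp point, in m); z points along the fingers, y is the direction in which the jaws open and shut (so a half turn about z gives the same grasp; the last joint's range is limited). The gripper opens to 85 mm and grips with 20 to 120 N. Pads are 22 mm wide; open, the fingers measure 114 mm over their backs; the gripper's body (76 mm by 85 mm) begins 54 mm behind the grasp point. The pads swing forward as they close: fully open they stand 13 mm farther back than shut.
Start: joints at [71.161, 4.979, 10.078, 95.1, 0, 90], TCP at [0.178, 0.521, 0.405] pointing down, gripper open.
Joint ranges: [-179.16, 179.16], [-48.56, 103.87], [-65.8, 70.77], [-126.05, 130.52], [-82.76, 87.17], [-180, 180]. Speed limits (degrees/s): [127.2, 127.2, 147.25, 180, 180, 180].

### API

Orientations are given as [roll, pitch, yaw] about the fixed x, y, z axes, in that order (R = Rz(yaw) Ry(pitch) Rx(roll)).
In Python, from workcell import bot, camera gives the robot as it stands.
- The arm moves only by the tool drive_tool, never from a script. Its argument "deltas" is a list of rows, each an object of numbers: "dx", "dy", "dz": the shift along the tool's x, y, z in cm; "spin": the turn about the tool's z in degrees; "fingers": the finger opening in cm, from 0 to 8.54. In form: [{"dx": .., "dy": .., "dz": .., "spin": .., "fingers": ..}, ...]. A call has exactly 8 rows; each row is the pose to reach, as a shift and turn from the pose commanded when the call began, along the tool's axes at that moment; what a row does not reach only later rows make up. A row lasts 1/8 s, in which the tool goes at most 62.5 mm and 10.7 degrees, less where a joint would pass 70% of its speed; a pose out of reach is approached as far as the arm can. A call with a gripper value outside its range is refused whole. The fingers move at their own pace and stop on an object; "force" is the grip in N (left out, the last holds). Time passes only in rows, so rows that repeat a pose let the fingers close, or fill a call up. It gives the time, the measured TCP pose, the force and the opening at its end, in the units of the state.
- bot.get_obs(): the state, without advancing time (a new reading comes with each control period).
- camera(name): name is "scene" or "side" or "wrist"; returns a dict with "image" (420x560x3 uint8, blue, green, red), "intrinsics" (3x3 intrinsics, pixels), "dist" ([k1, k2, p1, p2, k3] as OpenCV has them; the pictures are not rectified), "T" (4x4, takes a point from camera to world coordinates). Camera axes: x right, y down, z forward; pixel columns grow to the right and rows downward; lengths in m; the calibration is good to about 2 mm. A picture is of the moment at which its call begins. There is no depth.
- bot.job_done(): hands the job in, once; it reports no verdict.
The state is a dict: "time": time; "q": joint angles; "qd": joint speeds; "joint_efforts": joint torques, N m; "ee_pos": TCP position; "tcp_rot": TCP orientation; "wrist_force": force on the tool from outside, world axes, zero at the start; "torque": the same for the moment, N m; "opening": finger opening in m.
Only numpy, scipy, OpenCV 4.12 (cv2) and the standard library are available. Lean on these libraries where they do the work, as an engineer would, in place of code of your own. Each camera call takes 0.05 s, during which the arm holds its last target.

## Working session

There is one attempt and no reset: what is moved stays moved. The work goes in short steps, Python scripts to look and compute and a tool call to move; the robot and the scene stay as the last step left them, time stands still between calls to the robot, and variables do not carry over. Pictures are saved under pics/ and viewed, and the job is handed in when it is done.

Besides the shell and the picture viewer there is one more tool, called after "Emit:" in YAML: its name, and indented under it one key for each argument. drive_tool: Moves the arm, as the interface text tells. Its arguments: {"type":"object","properties":{"deltas":{"type":"array"},"force":{"type":"number"}},"required":["deltas"]}

```bash
ls; mkdir -p pics
python3 - <<'E'
from workcell import bot,camera
import cv2,pickle
d={}
for n in ["scene","side","wrist"]:
    c=camera(n);d[n]=c;cv2.imwrite(f"pics/a_{n}.png",c["image"])
    print(n,c["T"].round(3).tolist(),c["intrinsics"].round(1).tolist(),c["dist"])
pickle.dump(d,open("a.pkl","wb"))
print(bot.get_obs(),bot.grasp_offset)
E
```

```text
pics
scene [[-0.841, 0.438, -0.319, 1.021], [0.541, 0.661, -0.519, 0.715], [-0.017, -0.609, -0.793, 1.273], [0.0, 0.0, 0.0, 1.0]] [[473.4, 0.0, 283.6], [0.0, 473.4, 210.2], [0.0, 0.0, 1.0]] [-0.05068235  0.          0.          0.          0.        ]
side [[0.879, -0.214, 0.427, -0.001], [-0.477, -0.434, 0.765, -1.033], [0.022, -0.875, -0.483, 0.75], [0.0, 0.0, 0.0, 1.0]] [[458.1, 0.0, 283.9], [0.0, 458.1, 209.5], [0.0, 0.0, 1.0]] [-0.0044924  0.         0.         0.         0.       ]
wrist [[0.324, 0.895, 0.305, 0.099], [0.946, -0.306, -0.107, 0.548], [-0.002, 0.323, -0.946, 0.372], [0.0, 0.0, 0.0, 1.0]] [[345.2, 0.0, 281.4], [0.0, 345.2, 206.4], [0.0, 0.0, 1.0]] [0.00249638 0.         0.         0.         0.        ]
{'time': 0.15, 'q': array([ 7.11591968e+01,  5.00671604e+00,  1.00447388e+01,  9.50992838e+01,
       -4.71128305e-04,  8.99998240e+01]), 'qd': array([ 0.03414378, -0.17698864,  0.2433618 , -0.02636479, -0.00894276,
        0.00475014]), 'joint_efforts': array([-1.16615553e-03, -5.20757174e+01,  4.65046263e+01,  1.39224337e-02,
       -2.95207008e-05, -3.83629367e-05]), 'ee_pos': array([0.17762261, 0.52054471, 0.40411714]), 'tcp_rot': array([-1.79938739e+02,  4.70939802e-04,  1.61159373e+02]), 'wrist_force': array([ 0.18384549, -0.32232196, -0.98175018]), 'torque': array([-0.00520303,  0.03087162,  0.01514461]), 'opening': 0.08517135066926171} 0.1547
```

View pics/a_scene.png

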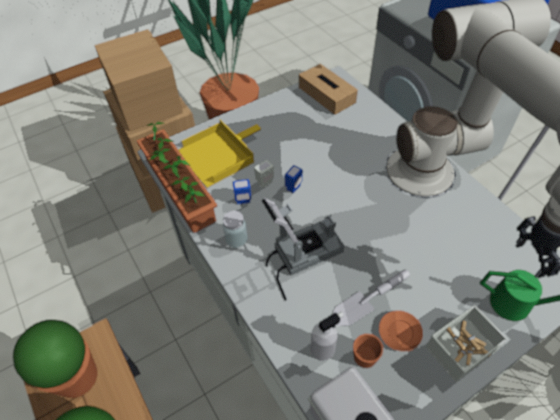

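View pics/a_side.png

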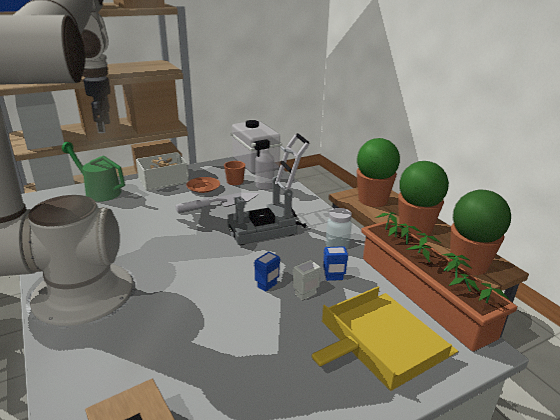

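View pics/a_wrist.png

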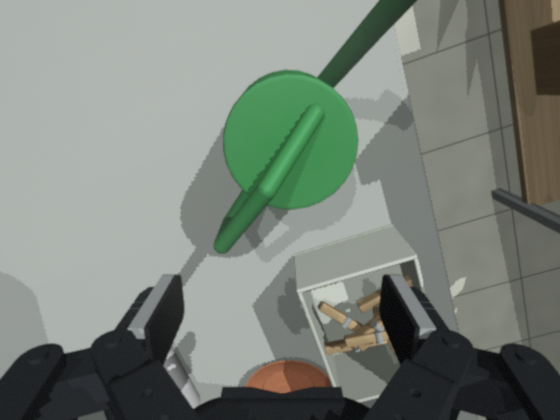

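Candidates are two blue blocks (scene (242,190) and (294,178); side (335,263) and (267,270)) and one white/grey block (scene (264,172), side (306,280)). The white one fits the description, so I'll confirm it enlarged, along with the feeder.

```bash
cat > h.py <<'E'
import numpy as np,cv2
def ray(c,uv):
    p=cv2.undistortPoints(np.array(uv,float).reshape(-1,1,2),c["intrinsics"],c["dist"]).reshape(-1,2)
    d=np.c_[p,np.ones(len(p))]@c["T"][:3,:3].T
    return c["T"][:3,3],d
def plane(c,uv,z):
    o,d=ray(c,uv); return o+d*((z-o[2])/d[:,2])[:,None]
def tri(c1,u1,c2,u2):
    o1,d1=ray(c1,[u1]);o2,d2=ray(c2,[u2]);d1=d1[0];d2=d2[0]
    s=np.linalg.lstsq(np.c_[d1,-d2],o2-o1,rcond=None)[0]
    a=o1+s[0]*d1;b=o2+s[1]*d2
    return (a+b)/2,np.linalg.norm(a-b)
def proj(c,P):
    T=np.linalg.inv(c["T"]);r=cv2.Rodrigues(T[:3,:3])[0]
    return cv2.projectPoints(np.array(P,float).reshape(-1,3),r,T[:3,3],c["intrinsics"],c["dist"])[0].reshape(-1,2)
def crop(im,x0,y0,w,h,k,fn,step=10):
    o=cv2.resize(im[y0:y0+h,x0:x0+w],None,fx=k,fy=k,interpolation=cv2.INTER_CUBIC)
    for x in range(-(-x0//step)*step,x0+w,step):
        cv2.line(o,((x-x0)*k,0),((x-x0)*k,6),(0,0,255),1)
        if x%(2*step)==0: cv2.putText(o,str(x),((x-x0)*k,16),0,.35,(0,0,255),1)
    for y in range(-(-y0//step)*step,y0+h,step):
        cv2.line(o,(0,(y-y0)*k),(6,(y-y0)*k),(0,0,255),1);cv2.putText(o,str(y),(8,(y-y0)*k+4),0,.35,(0,0,255),1)
    cv2.imwrite(fn,o)
E
python3 - <<'E'
from h import *;import pickle
d=pickle.load(open("a.pkl","rb"))
crop(d["side"]["image"],215,120,140,200,4,"pics/b_side.png".replace("b_","bb_")) if 0 else None
crop(d["side"]["image"],215,120,160,120,5,"pics/b_side1.png")
crop(d["side"]["image"],245,230,110,80,7,"pics/b_side2.png")
crop(d["scene"]["image"],215,150,140,120,5,"pics/b_scene.png")
E
```

```text
(no output)
```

View pics/b_side1.png

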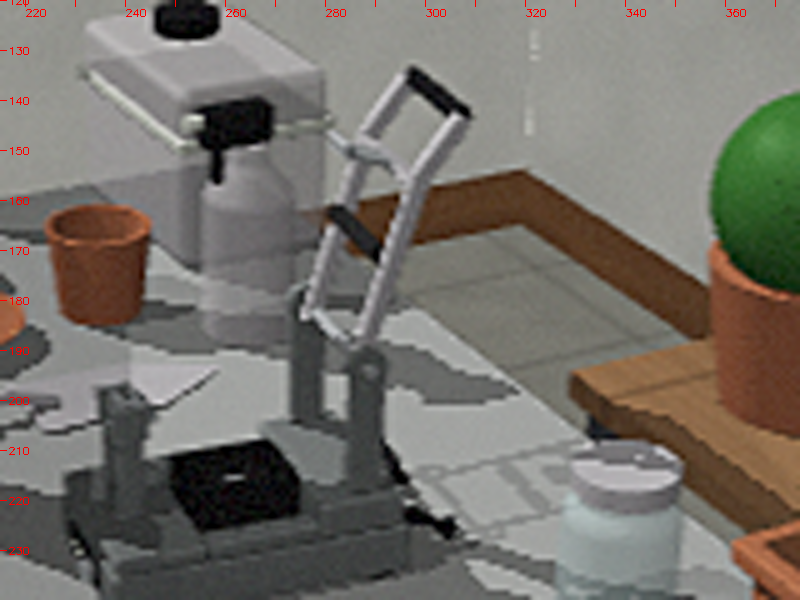

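View pics/b_side2.png

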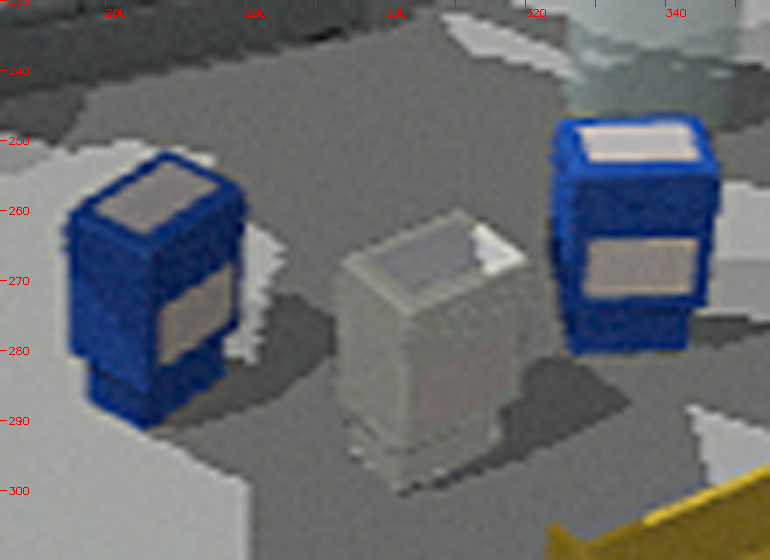

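View pics/b_scene.png

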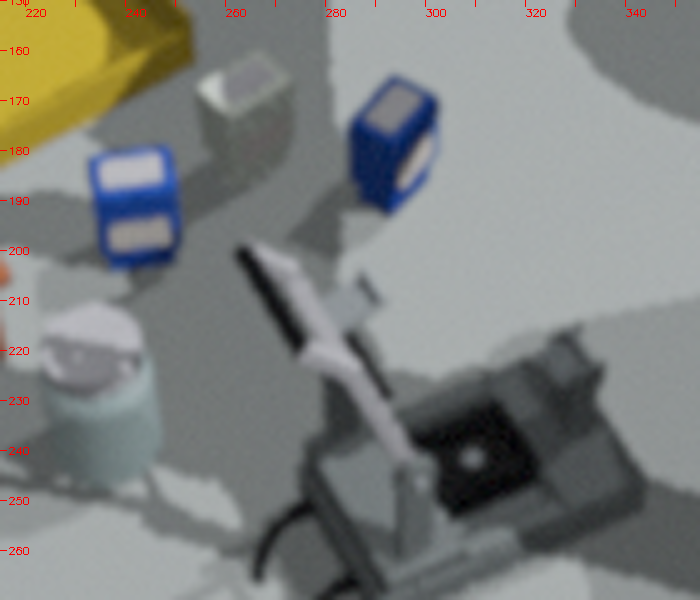

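The crops confirm that the upright ivory block at side (294–320, 260–300) and scene (254–273, 160–187) is the cartridge. Its neighbours are plainly blue. The clamp is open, and the receiver's black block is at side (262,215).

Run:
```python
from h import *;import pickle
d=pickle.load(open("a.pkl","rb"));S=d["side"];C=d["scene"]
p=plane(S,[(293.9,267.4),(310.7,260.3),(320.1,267.1),(303.3,274.3)],.086);print(p.round(3),p.mean(0).round(4))
q=plane(C,[(254.6,167),(267.4,160.4),(273,163.6),(260.6,172.4)],.086);print(q.round(3),q.mean(0).round(4))
for a in (p,q):
  for i in range(4):
    v=a[(i+1)%4]-a[i];print(np.linalg.norm(v).round(4),np.degrees(np.arctan2(v[1],v[0])).round(1))
print("valve",tri(S,(262,215.4),C,(309.4,241.4)))
print("cheeks",plane(S,[(289,190),(275.6,178)],.150),"tower",plane(S,[(239.4,198.6)],.128))
print("recv",plane(C,[(314,230),(323,244),(305,253.6)],.066),plane(S,[(248,212),(268,208),(274.6,215)],.066))
print("handle",tri(S,(303,138.5),C,(268,212)))
print("jar/blue/dustpan",plane(C,[(233,217)],.11),plane(C,[(296,171),(241,184)],.086))
```

```text
[[ 0.468 -0.251  0.086]
 [ 0.52  -0.244  0.086]
 [ 0.526 -0.279  0.086]
 [ 0.474 -0.285  0.086]] [ 0.4968 -0.2644  0.086 ]
[[ 0.526 -0.273  0.086]
 [ 0.473 -0.275  0.086]
 [ 0.465 -0.251  0.086]
 [ 0.521 -0.24   0.086]] [ 0.4962 -0.2599  0.086 ]
0.0529 7.7
0.0354 -80.9
0.0521 -172.9
0.0349 100.5
0.0525 -177.7
0.0248 109.0
0.0574 11.2
0.0329 -82.6
valve (array([0.53253532, 0.06325983, 0.05586631]), np.float64(0.003549948531974062))
cheeks [[0.59883127 0.01399212 0.15      ]
 [0.60194186 0.10505781 0.15      ]] tower [[0.46282535 0.06677006 0.128     ]]
recv [[0.49882408 0.0423006  0.066     ]
 [0.50588287 0.10009962 0.066     ]
 [0.57105127 0.09836725 0.066     ]] [[0.49711735 0.08389136 0.066     ]
 [0.56324378 0.07960891 0.066     ]
 [0.56132319 0.03148261 0.066     ]]
handle (array([0.66202597, 0.05177572, 0.2870232 ]), np.float64(0.0005329417844749761))
jar/blue/dustpan [[ 0.69725405 -0.11023837  0.11      ]] [[ 0.41835976 -0.17940736  0.086     ]
 [ 0.60203912 -0.23212422  0.086     ]]
```

Emit:
drive_tool:
  deltas:
    - {"dx": -5.4, "dy": -4.2, "dz": 0, "spin": -2}
    - {"dx": -10.8, "dy": -8.4, "dz": 0, "spin": -4}
    - {"dx": -16.2, "dy": -12.6, "dz": 0, "spin": -7}
    - {"dx": -21.6, "dy": -16.8, "dz": 0, "spin": -10}
    - {"dx": -27, "dy": -21, "dz": 0, "spin": -13}
    - {"dx": -32.4, "dy": -25.2, "dz": 0, "spin": -15}
    - {"dx": -37.8, "dy": -29.4, "dz": 0, "spin": -17}
    - {"dx": -43.4, "dy": -33.8, "dz": 0, "spin": -17}

```text
validation failed for argument at $.de...
```

Emit:
drive_tool:
  deltas:
    - {"dx": 0}
    - {"dx": 0}
    - {"dx": 0}
    - {"dx": 0}
    - {"dx": 0}
    - {"dx": 0}
    - {"dx": 0}
    - {"dx": 0}

```text
validation failed for argument at $.de...
```

Run:
```python
from workcell import bot,camera
import cv2,pickle
from h import *
o=bot.get_obs();print(o['time'],o['q'].round(1),o['ee_pos'],o['tcp_rot'])
c=camera("wrist");pickle.dump(c,open("w1.pkl","wb"))
crop(c["image"],0,0,560,420,1,"pics/c_wrist.png",40)
```

```text
0.15 [71.2  5.  10.  95.1 -0.  90. ] [0.17762261 0.52054471 0.40411714] [-1.79938739e+02  4.70939802e-04  1.61159373e+02]
```

View pics/c_wrist.png

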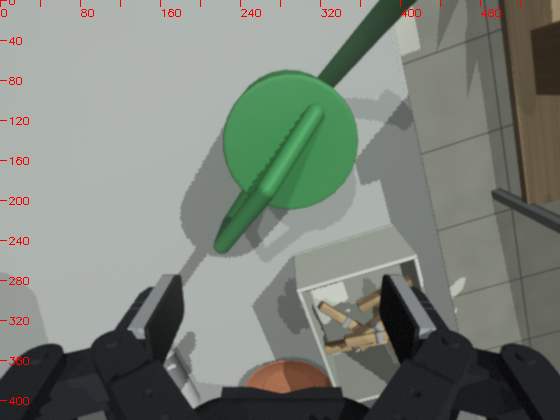

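All fields seem to be required, so I'll send full rows.

Emit:
drive_tool:
  deltas:
    - {"dx": -5.4, "dy": -4.2, "dz": 0, "spin": -2, "fingers": 8.5}
    - {"dx": -10.8, "dy": -8.4, "dz": 0, "spin": -4, "fingers": 8.5}
    - {"dx": -16.2, "dy": -12.6, "dz": 0, "spin": -7, "fingers": 8.5}
    - {"dx": -21.6, "dy": -16.8, "dz": 0, "spin": -10, "fingers": 8.5}
    - {"dx": -27, "dy": -21, "dz": 0, "spin": -13, "fingers": 8.5}
    - {"dx": -32.4, "dy": -25.2, "dz": 0, "spin": -15, "fingers": 8.5}
    - {"dx": -37.8, "dy": -29.4, "dz": 0, "spin": -17, "fingers": 8.5}
    - {"dx": -43.4, "dy": -33.8, "dz": 0, "spin": -17, "fingers": 8.5}

```text
time: 1.2
ee_pos: [0.4525, 0.1005, 0.4048]
tcp_rot: [180.0, 0.0, 178.2]
wrist_force: [0.5, 1.1, -0.2]
opening: 0.0853
```

Emit:
drive_tool:
  deltas:
    - {"dx": 0, "dy": 0, "dz": 0, "spin": 0, "fingers": 8.5}
    - {"dx": 0, "dy": 0, "dz": 0, "spin": 0, "fingers": 8.5}
    - {"dx": 0, "dy": 0, "dz": 0, "spin": 0, "fingers": 8.5}
    - {"dx": 0, "dy": 0, "dz": 0, "spin": 0, "fingers": 8.5}
    - {"dx": 0, "dy": 0, "dz": 0, "spin": 0, "fingers": 8.5}
    - {"dx": 0, "dy": 0, "dz": 0, "spin": 0, "fingers": 8.5}
    - {"dx": 0, "dy": 0, "dz": 0, "spin": 0, "fingers": 8.5}
    - {"dx": 0, "dy": 0, "dz": 0, "spin": 0, "fingers": 8.5}

```text
time: 2.2
ee_pos: [0.4518, 0.1025, 0.4047]
tcp_rot: [180.0, -0.0, 178.2]
wrist_force: [0.5, -0.6, 0.0]
opening: 0.0852
```

Run:
```python
from workcell import bot,camera
import cv2,pickle
from h import *
o=bot.get_obs();print(o['time'],o['q'].round(1),o['ee_pos'],o['tcp_rot'])
c=camera("wrist");pickle.dump(c,open("w1.pkl","wb"))
crop(c["image"],0,0,560,420,1,"pics/d_wrist.png",40)
```

```text
2.2 [12.8 -6.8 -1.6 95.3  0.  14.6] [0.45183386 0.10247363 0.40468983] [ 1.79997415e+02 -1.09388587e-03  1.78161531e+02]
```

View pics/d_wrist.png

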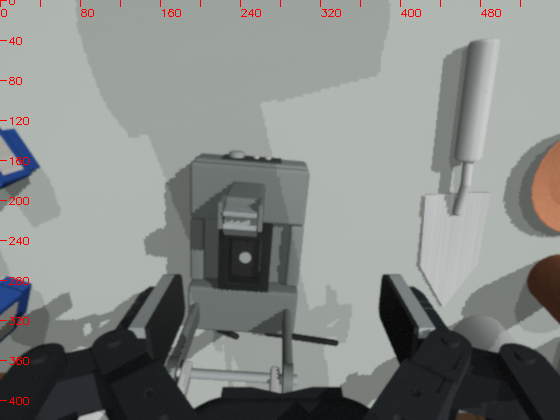

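Run:
```python
import pickle
from h import *
c=pickle.load(open("w1.pkl","rb"))
crop(c["image"],180,145,140,150,4,"pics/e_w.png",10)
```

```text
(no output)
```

View pics/e_w.png

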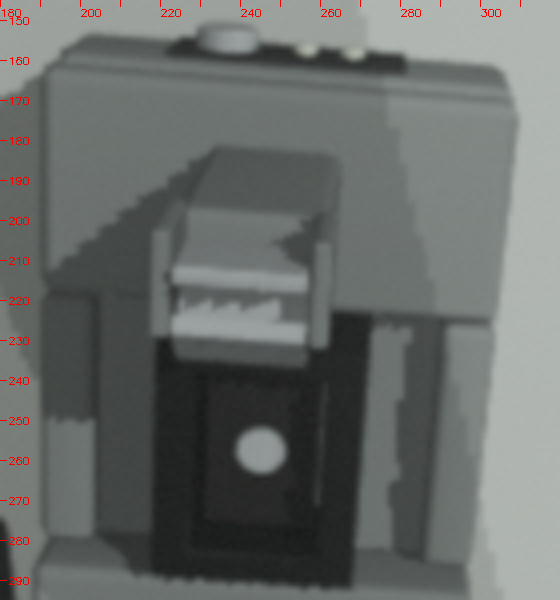

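Run:
```python
import pickle
from h import *
c=pickle.load(open("w1.pkl","rb"));print(c["T"][:3,3].round(3))
P=lambda cx,cy,z:plane(c,[(cx/4+180,cy/4+145)],z)[0].round(4)
print("deck L",P(48,290,.062),P(38,570,.062),"R",P(492,320,.062),P(468,570,.062))
print("recv L",P(157,340,.066),P(150,586,.066),"R",P(372,315,.066),P(352,586,.066), 'front/back edge',P(250,586,.066))
print("dot",P(261,450,.0554),P(261,450,.066))
print("open rim L",P(190,500,.066),"R",P(327,450,.066),"bottom",P(250,555,.066))
print("plate L",P(202,470,.0554),"R",P(318,470,.0554),"bottom",P(250,523,.0554))
print("tower top L/R",P(205,150,.128),P(340,155,.128),"panel cheeks",P(155,330,.115),P(327,345,.115))
```

```text
[0.368 0.105 0.373]
deck L [0.483  0.0152 0.062 ] [0.56   0.0035 0.062 ] R [0.4943 0.1218 0.062 ] [0.5637 0.1147 0.062 ]
recv L [0.4952 0.041  0.066 ] [0.5632 0.033  0.066 ] R [0.4904 0.093  0.066 ] [0.5649 0.0848 0.066 ] front/back edge [0.564  0.0586 0.066 ]
dot [0.5308 0.0626 0.0554] [0.5254 0.0641 0.066 ]
open rim L [0.5387 0.0453 0.066 ] R [0.5259 0.0804 0.066 ] bottom [0.555  0.0593 0.066 ]
plate L [0.536  0.0471 0.0554] R [0.537  0.0769 0.0554] bottom [0.5519 0.0583 0.0554]
tower top L/R [0.4323 0.0662 0.128 ] [0.434  0.0909 0.128 ] panel cheeks [0.4727 0.0511 0.115 ] [0.4772 0.0856 0.115 ]
```

Run:
```python
import pickle
from h import *
c=pickle.load(open("w1.pkl","rb"))
g=cv2.GaussianBlur(cv2.cvtColor(c["image"],cv2.COLOR_BGR2GRAY).astype(np.float32),(0,0),.8)
gx=cv2.Sobel(g,cv2.CV_32F,1,0)
def edge(c0,c1,rows,sgn,z,name):
    pts=[]
    for r in rows:
        a=c0[0]+(c0[1]-c0[0])*(r-rows[0])/(rows[-1]-rows[0]); lo=int(round(a))-c1
        s=np.clip(sgn*gx[r,lo:lo+2*c1+1],0,None); k=s.argmax()
        if 0<k<2*c1:
            d=s[k-1]-2*s[k]+s[k+1]; pts.append((lo+k+(.5*(s[k-1]-s[k+1])/d if d else 0),r))
    w=plane(c,pts,z)
    for _ in range(3):
        A=np.polyfit(w[:,0],w[:,1],1);e=w[:,1]-np.polyval(A,w[:,0]);w=w[abs(e)<2*e.std()+1e-4]
    print(name,len(w),"yaw",np.degrees(np.arctan(A[0])).round(2),"y at .531:",np.polyval(A,.531).round(4),"res",e.std().round(5))
edge((219.2,217.5),4,range(233,288),-1,.066,"recvL")
edge((273,268.3),4,range(228,288),1,.066,"recvR")
edge((192,190),4,range(170,215),-1,.062,"deckL") 
edge((308,297.5),4,range(175,285),1,.062,"deckR?")
edge((309,303),4,range(172,222),1,.062,"deckRfront")
m=(c["image"].min(2)>110).astype(np.uint8)[240:275,230:262]
n,l,st,ce=cv2.connectedComponentsWithStats(m);print(st,ce+[230,240])
k=1+st[1:,4].argmax();print(plane(c,[ce[k]+[230,240]],.0554),plane(c,[ce[k]+[230,240]],.057))
gy=cv2.Sobel(g,cv2.CV_32F,0,1);print([ (x,285+int(gy[285:298,x].argmax())) for x in range(225,265,8)])
```

```text
recvL 54 yaw -6.37 y at .531: 0.0362 res 8e-05
recvR 60 yaw -6.5 y at .531: 0.088 res 7e-05
deckL 40 yaw -6.78 y at .531: 0.0064 res 1e-05
deckR? 99 yaw -6.42 y at .531: 0.1185 res 0.00011
deckRfront 48 yaw -6.54 y at .531: 0.1184 res 6e-05
[[   0    0   32   35 1027]
 [  10   12   11   11   93]] [[245.5540409  256.97468354]
 [244.90322581 257.27956989]]
[[0.53054281 0.06229447 0.0554    ]] [[0.52972586 0.0625108  0.057     ]]
[(225, 289), (233, 290), (241, 290), (249, 291), (257, 291)]
```

Emit:
drive_tool:
  deltas:
    - {"dx": -0.1, "dy": -4.5, "dz": 0, "spin": -1, "fingers": 8.5}
    - {"dx": -0.3, "dy": -9, "dz": 0, "spin": -3, "fingers": 8.5}
    - {"dx": -0.4, "dy": -14, "dz": 0, "spin": -4, "fingers": 8.5}
    - {"dx": -0.6, "dy": -19, "dz": 0, "spin": -5, "fingers": 8.5}
    - {"dx": -0.7, "dy": -24, "dz": 0, "spin": -7, "fingers": 8.5}
    - {"dx": -0.9, "dy": -29, "dz": 0, "spin": -8, "fingers": 8.5}
    - {"dx": -1.1, "dy": -33, "dz": 0, "spin": -9, "fingers": 8.5}
    - {"dx": -1.1, "dy": -36.5, "dz": 0, "spin": -10, "fingers": 8.5}

```text
time: 3.25
ee_pos: [0.4509, -0.2644, 0.4045]
tcp_rot: [180.0, -0.0, -171.9]
wrist_force: [1.0, 0.4, 0.2]
opening: 0.0847
```

Emit:
drive_tool:
  deltas:
    - {"dx": 0, "dy": 0, "dz": 0, "spin": 0, "fingers": 8.5}
    - {"dx": 0, "dy": 0, "dz": 0, "spin": 0, "fingers": 8.5}
    - {"dx": 0, "dy": 0, "dz": 0, "spin": 0, "fingers": 8.5}
    - {"dx": 0, "dy": 0, "dz": 0, "spin": 0, "fingers": 8.5}
    - {"dx": 0, "dy": 0, "dz": 0, "spin": 0, "fingers": 8.5}
    - {"dx": 0, "dy": 0, "dz": 0, "spin": 0, "fingers": 8.5}
    - {"dx": 0, "dy": 0, "dz": 0, "spin": 0, "fingers": 8.5}
    - {"dx": 0, "dy": 0, "dz": 0, "spin": 0, "fingers": 8.5}

```text
time: 4.25
ee_pos: [0.4511, -0.2627, 0.4047]
tcp_rot: [-180.0, 0.0, -171.8]
wrist_force: [-0.3, 0.5, 0.2]
opening: 0.0848
```

Run:
```python
from workcell import bot,camera
import cv2,pickle
from h import *
o=bot.get_obs();print(o['time'],o['q'].round(1),o['ee_pos'],o['tcp_rot'])
c=camera("wrist");pickle.dump(c,open("w2.pkl","wb"))
crop(c["image"],0,0,560,420,1,"pics/f_wrist.png",40)
print(proj(c,[.497,-.262,.086]))
u,v=proj(c,[.497,-.262,.086])[0].astype(int)
crop(c["image"],max(u-60,0),max(v-60,0),120,100,5,"pics/f_crop.png",10)
```

```text
4.25 [-30.2   1.1   6.1  94.9  -0.  -38.4] [ 0.45113019 -0.26270406  0.40468587] [-1.79999510e+02  3.00086750e-04 -1.71836957e+02]
[[275.16729651 238.76560303]]
```

View pics/f_wrist.png

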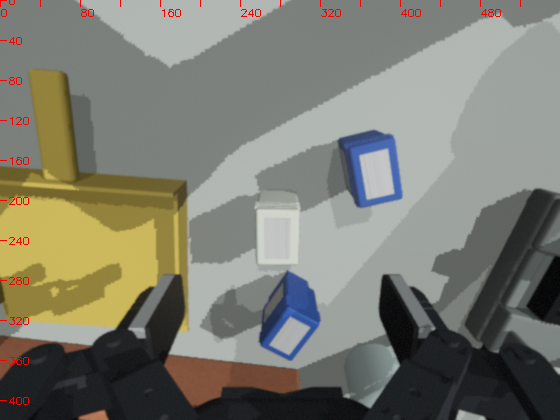

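View pics/f_crop.png

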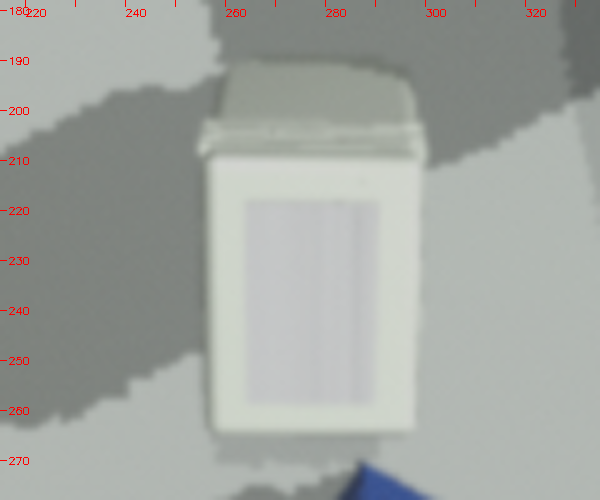

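Run:
```python
import pickle
from h import *
c=pickle.load(open("w2.pkl","rb"))
g=cv2.GaussianBlur(cv2.cvtColor(c["image"],cv2.COLOR_BGR2GRAY).astype(np.float32),(0,0),.8)
w=plane(c,[(256.6,209),(299.4,209),(297.6,264),(258,264)],.086);print(w.round(4),w.mean(0).round(4))
for i in range(4):
    v=w[(i+1)%4]-w[i];print(np.linalg.norm(v).round(4),np.degrees(np.arctan2(v[1],v[0])).round(1))
print('dustpan edge',plane(c,[(187,200),(187,330)],.05))
```

```text
[[ 0.4709 -0.2821  0.086 ]
 [ 0.4656 -0.2447  0.086 ]
 [ 0.5195 -0.2378  0.086 ]
 [ 0.5247 -0.2744  0.086 ]] [ 0.4952 -0.2598  0.086 ]
0.0377 98.1
0.0543 7.3
0.0369 -81.9
0.0543 -171.9
dustpan edge [[ 0.48413275 -0.35180132  0.05      ]
 [ 0.63819161 -0.34356873  0.05      ]]
```

Emit:
drive_tool:
  deltas:
    - {"dx": -2.2, "dy": -0.2, "dz": 0, "spin": 0.4, "fingers": 8.5}
    - {"dx": -4.4, "dy": -0.3, "dz": 2, "spin": 0.4, "fingers": 8.5}
    - {"dx": -4.4, "dy": -0.3, "dz": 5, "spin": 0.4, "fingers": 8.5}
    - {"dx": -4.4, "dy": -0.3, "dz": 8.5, "spin": 0.4, "fingers": 8.5}
    - {"dx": -4.4, "dy": -0.3, "dz": 12, "spin": 0.4, "fingers": 8.5}
    - {"dx": -4.4, "dy": -0.3, "dz": 15, "spin": 0.4, "fingers": 8.5}
    - {"dx": -4.4, "dy": -0.3, "dz": 17.5, "spin": 0.4, "fingers": 8.5}
    - {"dx": -4.4, "dy": -0.3, "dz": 18.4, "spin": 0.4, "fingers": 8.5}

```text
time: 5.3
ee_pos: [0.4947, -0.2589, 0.2177]
tcp_rot: [179.9, -0.2, -172.2]
wrist_force: [-0.9, 0.1, 0.6]
opening: 0.0851
```

Run:
```python
from workcell import bot,camera
from h import *
o=bot.get_obs();print(o['time'],o['ee_pos'],o['tcp_rot'],o['wrist_force'])
c=camera("wrist")
crop(c["image"],0,0,560,420,1,"pics/g_wrist.png",40)
c=camera("side")
crop(c["image"],230,180,140,130,5,"pics/g_side.png",10)
```

```text
5.3 [ 0.49472589 -0.25887617  0.21767394] [ 1.79871274e+02 -1.77654926e-01 -1.72215130e+02] [-0.9323976   0.12696996  0.61245096]
```

View pics/g_wrist.png

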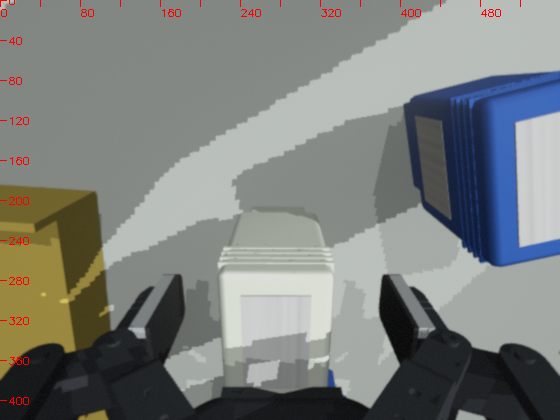

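View pics/g_side.png

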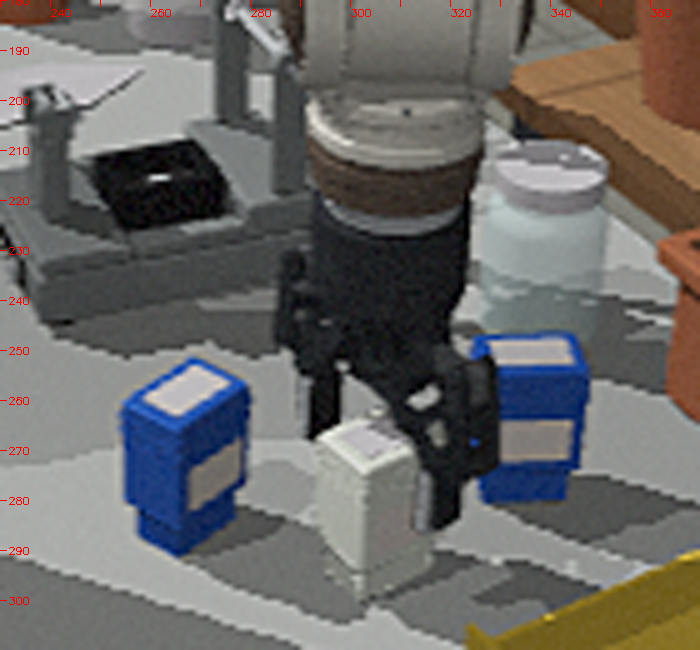

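The cartridge stands centred between the pads (wrist top face at columns 220–332, pads at 180 and 385), and both blue look-alikes are clear of the fingers. Closing now.

Emit:
drive_tool:
  deltas:
    - {"dx": 0, "dy": 0, "dz": 0, "spin": 0, "fingers": 6}
    - {"dx": 0, "dy": 0, "dz": 0, "spin": 0, "fingers": 4.5}
    - {"dx": 0, "dy": 0, "dz": 0, "spin": 0, "fingers": 3.5}
    - {"dx": 0, "dy": 0, "dz": 0, "spin": 0, "fingers": 3.5}
    - {"dx": 0, "dy": 0, "dz": 0, "spin": 0, "fingers": 3.5}
    - {"dx": 0, "dy": 0, "dz": 0, "spin": 0, "fingers": 3.5}
    - {"dx": 0, "dy": 0, "dz": 0, "spin": 0, "fingers": 3.5}
    - {"dx": 0, "dy": 0, "dz": 0, "spin": 0, "fingers": 3.5}
  force: 35

```text
time: 6.4
ee_pos: [0.4953, -0.2596, 0.2216]
tcp_rot: [-179.9, 0.1, -172.2]
wrist_force: [-0.2, 0.6, 5.2]
opening: 0.0399
```

Run:
```python
from workcell import bot,camera
from h import *
o=bot.get_obs();print(o['time'],o['ee_pos'],o['tcp_rot'],o['wrist_force'],o['opening'])
```

```text
6.4 [ 0.49534085 -0.25958121  0.22161178] [-1.79947550e+02  7.91349305e-02 -1.72241406e+02] [-0.15907722  0.55084796  5.24203057] 0.03992769553702335
```

Emit:
drive_tool:
  deltas:
    - {"dx": 0, "dy": 0, "dz": -1, "spin": 0, "fingers": 3.5}
    - {"dx": 0, "dy": 0, "dz": -3, "spin": 0, "fingers": 3.5}
    - {"dx": 0, "dy": 0, "dz": -6, "spin": 0, "fingers": 3.5}
    - {"dx": 0, "dy": 0, "dz": -9, "spin": 0, "fingers": 3.5}
    - {"dx": -0.5, "dy": 2, "dz": -12, "spin": 1, "fingers": 3.5}
    - {"dx": -1.3, "dy": 5, "dz": -14, "spin": 3, "fingers": 3.5}
    - {"dx": -2.2, "dy": 9, "dz": -15, "spin": 5, "fingers": 3.5}
    - {"dx": -3.2, "dy": 13, "dz": -15, "spin": 7, "fingers": 3.5}

```text
time: 7.4
ee_pos: [0.5092, -0.1252, 0.3719]
tcp_rot: [-180.0, 0.1, -179.3]
wrist_force: [1.4, -0.2, -3.0]
opening: 0.0392
```

Emit:
drive_tool:
  deltas:
    - {"dx": -1, "dy": 4, "dz": 0, "spin": 1, "fingers": 3.5}
    - {"dx": -1.5, "dy": 8, "dz": 0, "spin": 2, "fingers": 3.5}
    - {"dx": -2, "dy": 11, "dz": 0, "spin": 4, "fingers": 3.5}
    - {"dx": -2, "dy": 14, "dz": 0, "spin": 6, "fingers": 3.5}
    - {"dx": -2.2, "dy": 16.4, "dz": 0, "spin": 7.3, "fingers": 3.5}
    - {"dx": -2.2, "dy": 17.4, "dz": 0, "spin": 7.3, "fingers": 3.5}
    - {"dx": -2.2, "dy": 17.4, "dz": 0, "spin": 7.3, "fingers": 3.5}
    - {"dx": -2.2, "dy": 17.4, "dz": 0, "spin": 7.3, "fingers": 3.5}

```text
time: 8.4
ee_pos: [0.5289, 0.0473, 0.3707]
tcp_rot: [-180.0, -0.0, 173.4]
wrist_force: [-0.8, -0.1, -1.8]
opening: 0.0397
```

Run:
```python
from workcell import bot,camera
from h import *
import pickle
o=bot.get_obs();print(o['time'],o['ee_pos'],o['tcp_rot'],o['wrist_force'],o['opening'])
d={}
for n in ("wrist","side","scene"): d[n]=camera(n)
pickle.dump(d,open("h.pkl","wb"))
crop(d["wrist"]["image"],0,0,560,420,1,"pics/h_wrist.png",40)
crop(d["side"]["image"],215,120,140,120,5,"pics/h_side.png",10)
crop(d["scene"]["image"],240,150,140,120,5,"pics/h_scene.png",10)
```

```text
8.4 [0.52892685 0.04729302 0.37070508] [-1.79986163e+02 -5.89808942e-03  1.73440927e+02] [-0.8229877  -0.08493822 -1.76958567] 0.0396703586379932
```

View pics/h_wrist.png

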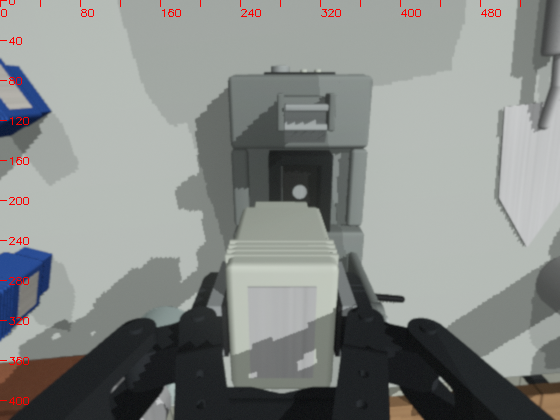

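View pics/h_side.png

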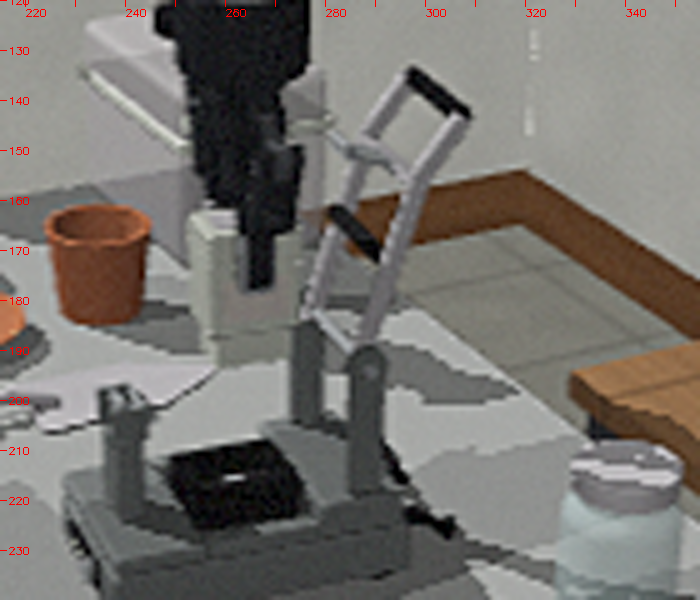

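View pics/h_scene.png

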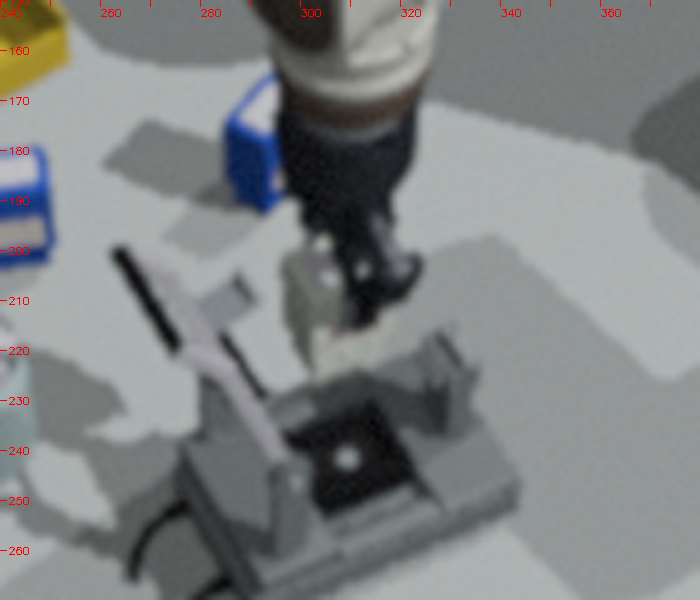

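Run:
```python
from h import *
import pickle
c=pickle.load(open("h.pkl","rb"))["wrist"]
crop(c["image"],215,60,160,140,5,"pics/i1.png",10)
crop(c["image"],215,190,140,100,5,"pics/i2.png",10)
g=cv2.GaussianBlur(cv2.cvtColor(c["image"],cv2.COLOR_BGR2GRAY).astype(np.float32),(0,0),.8)
k=(c["image"].min(2)>110).astype(np.uint8)[180:203,288:312]
n,l,st,ce=cv2.connectedComponentsWithStats(k);print(st[1:],ce[1:]+[288,180])
i=1+st[1:,4].argmax();print("dot",plane(c,[ce[i]+[288,180]],.0554))
zt=.3707-.2216+.086
print("cart top edges",plane(c,[(227,270),(337,270),(333,385),(231,385)],zt).round(4))
```

```text
[[  5   5  14  14 152]
 [  0  22  18   1  18]] [[299.28947368 191.61842105]
 [296.5        202.        ]]
dot [[0.53060862 0.06225983 0.0554    ]]
cart top edges [[0.5017 0.0318 0.2351]
 [0.506  0.0689 0.2351]
 [0.5559 0.0641 0.2351]
 [0.5514 0.025  0.2351]]
```

View pics/i1.png

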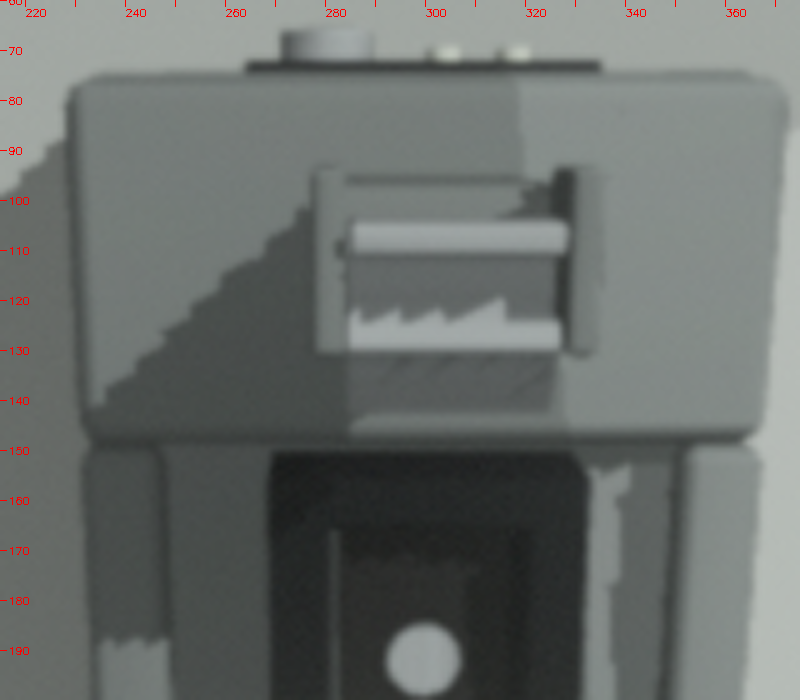

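View pics/i2.png

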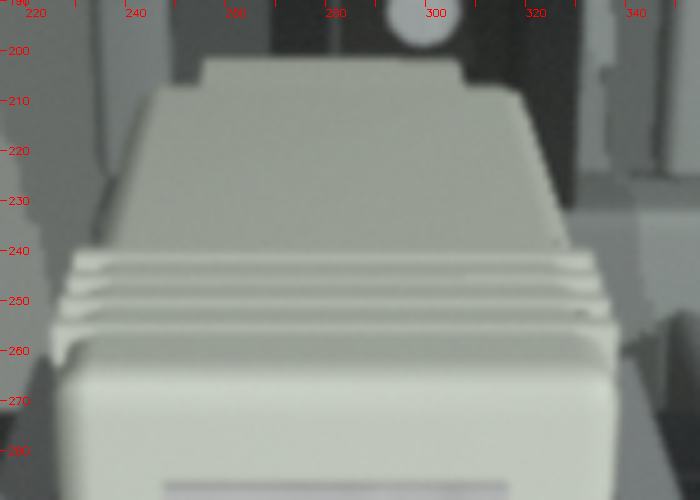

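Run:
```python
from h import *
import pickle
c=pickle.load(open("h.pkl","rb"))["wrist"]
w=plane(c,[(255.7,201.8),(307.5,201.8)],.3707-.2216);print(w.round(4),np.linalg.norm(w[1]-w[0]))
a=np.radians(-6.5);print("nose centre est",w.mean(0)[:2]+.023*np.array([np.cos(a),np.sin(a)]),"TCP",[.5289,.0473])
# body front-bottom edge z=+.022
w=plane(c,[(246,207.5),(317,207.5)],.3707-.2216+.022);print(w.round(4),np.linalg.norm(w[1]-w[0]),w.mean(0)[:2]+.028*np.array([np.cos(a),np.sin(a)]))
for z in(.066,):
  r=plane(c,[(269,185),(331.8,185)],z);print(r.round(4),r.mean(0))
```

```text
[[0.5058 0.0348 0.1491]
 [0.5093 0.0646 0.1491]] 0.0299837361224943
nose centre est [0.53042251 0.04711671] TCP [0.5289, 0.0473]
[[0.5014 0.032  0.1711]
 [0.5056 0.0683 0.1711]] 0.036542654481956253 [0.5313121  0.04697785]
[[0.519  0.038  0.066 ]
 [0.5249 0.089  0.066 ]] [0.52193453 0.063517   0.066     ]
```

Emit:
drive_tool:
  deltas:
    - {"dx": 0.1, "dy": 0.8, "dz": 0, "spin": 0, "fingers": 3.5}
    - {"dx": 0.15, "dy": 1.5, "dz": 0.5, "spin": 0, "fingers": 3.5}
    - {"dx": 0.15, "dy": 1.5, "dz": 2, "spin": 0, "fingers": 3.5}
    - {"dx": 0.15, "dy": 1.5, "dz": 4, "spin": 0, "fingers": 3.5}
    - {"dx": 0.15, "dy": 1.5, "dz": 6, "spin": 0, "fingers": 3.5}
    - {"dx": 0.15, "dy": 1.5, "dz": 7, "spin": 0, "fingers": 3.5}
    - {"dx": 0.15, "dy": 1.5, "dz": 7.4, "spin": 0, "fingers": 3.5}
    - {"dx": 0.15, "dy": 1.5, "dz": 7.4, "spin": 0, "fingers": 3.5}

```text
time: 9.55
ee_pos: [0.5292, 0.0631, 0.2968]
tcp_rot: [180.0, 0.0, 173.5]
wrist_force: [0.7, -0.6, -1.0]
opening: 0.0397
```

Run:
```python
from workcell import bot,camera
from h import *
import pickle
o=bot.get_obs();print(o['time'],o['ee_pos'],o['tcp_rot'],o['wrist_force'],o['opening'])
d={}
for n in ("wrist","side","scene"): d[n]=camera(n)
pickle.dump(d,open("j.pkl","wb"))
crop(d["wrist"]["image"],200,60,160,150,5,"pics/j_wrist.png",10)
crop(d["side"]["image"],215,150,120,100,6,"pics/j_side.png",10)
```

```text
9.55 [0.52919333 0.06306572 0.29684668] [1.79997465e+02 1.30280302e-02 1.73463500e+02] [ 0.7205373  -0.56110493 -0.99894608] 0.03974535341258028
```

View pics/j_wrist.png

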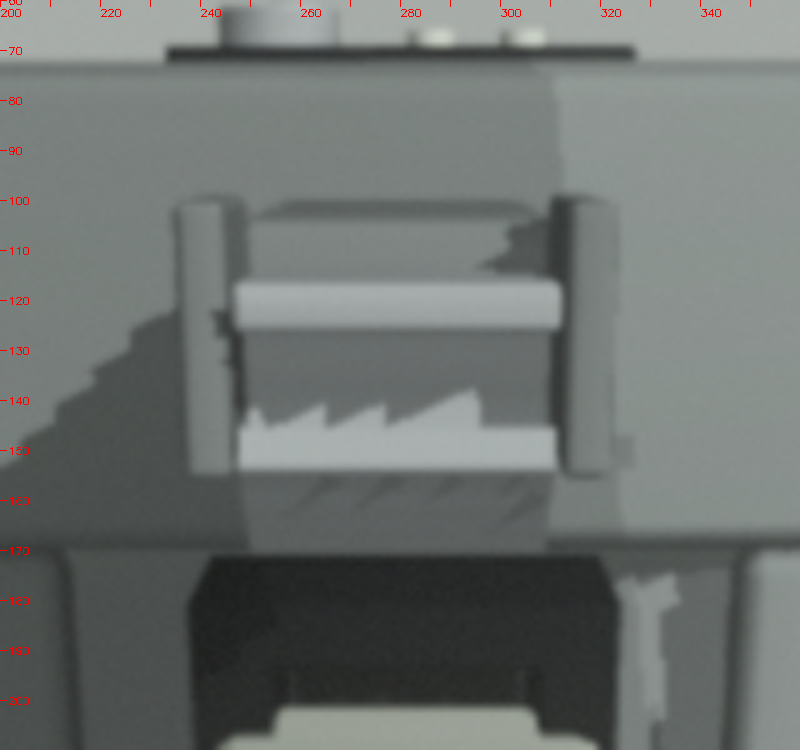

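View pics/j_side.png

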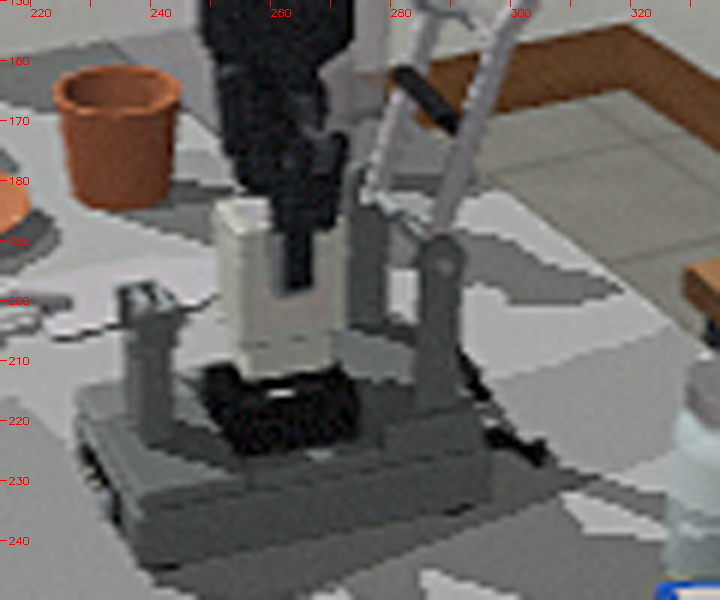

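Emit:
drive_tool:
  deltas:
    - {"dx": 0, "dy": -0.03, "dz": 0.3, "spin": 0, "fingers": 3.5}
    - {"dx": 0, "dy": -0.03, "dz": 0.6, "spin": 0, "fingers": 3.5}
    - {"dx": 0, "dy": -0.03, "dz": 0.8, "spin": 0, "fingers": 3.5}
    - {"dx": 0, "dy": -0.03, "dz": 1.0, "spin": 0, "fingers": 3.5}
    - {"dx": 0, "dy": -0.03, "dz": 1.1, "spin": 0, "fingers": 3.5}
    - {"dx": 0, "dy": -0.03, "dz": 1.2, "spin": 0, "fingers": 3.5}
    - {"dx": 0, "dy": -0.03, "dz": 1.2, "spin": 0, "fingers": 3.5}
    - {"dx": 0, "dy": -0.03, "dz": 1.2, "spin": 0, "fingers": 3.5}

```text
time: 10.7
ee_pos: [0.5291, 0.0628, 0.2848]
tcp_rot: [180.0, 0.0, 173.5]
wrist_force: [-1.0, 0.7, -1.5]
opening: 0.0394
```

The nose is about 3 mm below the mouth with no contact force, so it found the opening. Continuing gently.

Emit:
drive_tool:
  deltas:
    - {"dx": 0, "dy": 0, "dz": 0.1, "spin": 0, "fingers": 3.5}
    - {"dx": 0, "dy": 0, "dz": 0.2, "spin": 0, "fingers": 3.5}
    - {"dx": 0, "dy": 0, "dz": 0.3, "spin": 0, "fingers": 3.5}
    - {"dx": 0, "dy": 0, "dz": 0.4, "spin": 0, "fingers": 3.5}
    - {"dx": 0, "dy": 0, "dz": 0.5, "spin": 0, "fingers": 3.5}
    - {"dx": 0, "dy": 0, "dz": 0.6, "spin": 0, "fingers": 3.5}
    - {"dx": 0, "dy": 0, "dz": 0.7, "spin": 0, "fingers": 3.5}
    - {"dx": 0, "dy": 0, "dz": 0.7, "spin": 0, "fingers": 3.5}

```text
time: 11.7
ee_pos: [0.5291, 0.0628, 0.2776]
tcp_rot: [-180.0, -0.0, 173.5]
wrist_force: [0.5, 0.2, -1.6]
opening: 0.0392
```

Run:
```python
from workcell import bot,camera
from h import *
o=bot.get_obs();print(o['time'],o['ee_pos'],o['tcp_rot'],o['wrist_force'],o['torque'],o['opening'])
w=camera("wrist")["image"];s=camera("side")["image"]
crop(w,200,60,160,180,4,"pics/k_wrist.png",10)
crop(s,215,150,120,100,6,"pics/k_side.png",10)
```

```text
11.7 [0.52910183 0.06275611 0.27760127] [-1.79999281e+02 -7.18713801e-03  1.73461689e+02] [ 0.49277745  0.15602887 -1.5994077 ] [ 0.02055261 -0.01677818 -0.03323792] 0.0391770242948119
```

View pics/k_wrist.png

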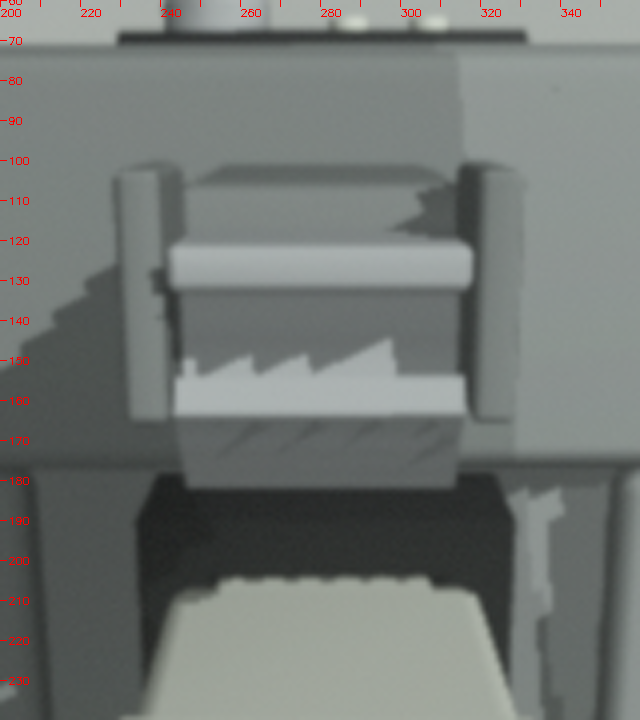

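View pics/k_side.png

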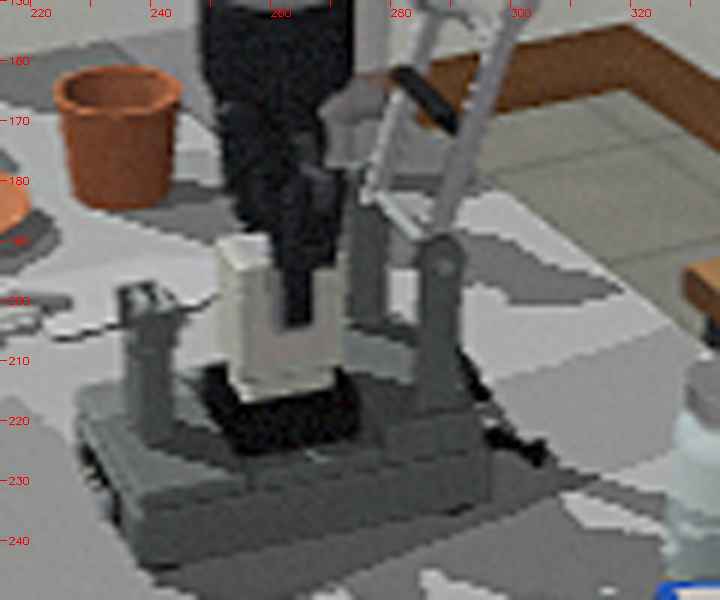

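Emit:
drive_tool:
  deltas:
    - {"dx": 0, "dy": 0, "dz": 0.05, "spin": 0, "fingers": 3.5}
    - {"dx": 0, "dy": 0, "dz": 0.1, "spin": 0, "fingers": 3.5}
    - {"dx": 0, "dy": 0, "dz": 0.1, "spin": 0, "fingers": 3.5}
    - {"dx": 0, "dy": 0, "dz": 0.1, "spin": 0, "fingers": 4.2}
    - {"dx": 0, "dy": 0, "dz": 0.1, "spin": 0, "fingers": 5}
    - {"dx": 0, "dy": 0, "dz": 0.1, "spin": 0, "fingers": 6}
    - {"dx": 0, "dy": 0, "dz": 0.1, "spin": 0, "fingers": 6.5}
    - {"dx": 0, "dy": 0, "dz": 0.1, "spin": 0, "fingers": 6.5}

```text
time: 12.8
ee_pos: [0.5291, 0.0628, 0.2767]
tcp_rot: [-180.0, -0.0, 173.5]
wrist_force: [-0.6, 0.1, -0.1]
opening: 0.0646
```

Emit:
drive_tool:
  deltas:
    - {"dx": 0, "dy": 0, "dz": 0, "spin": 0, "fingers": 6.5}
    - {"dx": 0, "dy": 0, "dz": 0, "spin": 0, "fingers": 6.5}
    - {"dx": 0, "dy": 0, "dz": -0.5, "spin": 0, "fingers": 6.5}
    - {"dx": 0, "dy": 0, "dz": -2, "spin": 0, "fingers": 6.5}
    - {"dx": 0, "dy": 0, "dz": -4, "spin": 0, "fingers": 6.5}
    - {"dx": 0, "dy": 0, "dz": -7, "spin": 0, "fingers": 6.5}
    - {"dx": 0, "dy": 0, "dz": -10, "spin": 0, "fingers": 6.5}
    - {"dx": 0, "dy": 0, "dz": -11, "spin": 0, "fingers": 6.5}

```text
time: 13.8
ee_pos: [0.5292, 0.0628, 0.3895]
tcp_rot: [180.0, 0.2, 173.5]
wrist_force: [0.8, -0.6, -0.4]
opening: 0.0656
```

Run:
```python
from workcell import bot,camera
from h import *
import pickle
o=bot.get_obs();print(o['time'],o['q'].round(1),o['ee_pos'],o['tcp_rot'],o['wrist_force'],o['torque'],o['opening'])
d={n:camera(n) for n in ("wrist","side","scene")}
pickle.dump(d,open("l.pkl","wb"))
crop(d["wrist"]["image"],0,0,560,420,1,"pics/l_wrist.png",40)
crop(d["side"]["image"],215,110,120,130,5,"pics/l_side.png",10)
```

```text
13.8 [ 6.8  2.2  5.5 93.1  0.  13.3] [0.5292379  0.06275909 0.38945251] [179.95265812   0.19940724 173.46085156] [ 0.84970435 -0.59015708 -0.39152547] [ 0.01333906 -0.0235112   0.02064743] 0.06556413949307915
```

View pics/l_wrist.png

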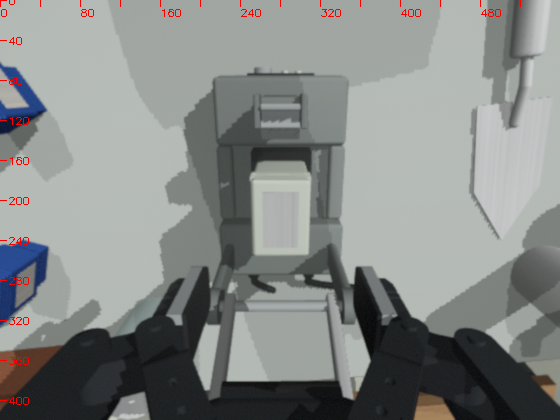

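View pics/l_side.png

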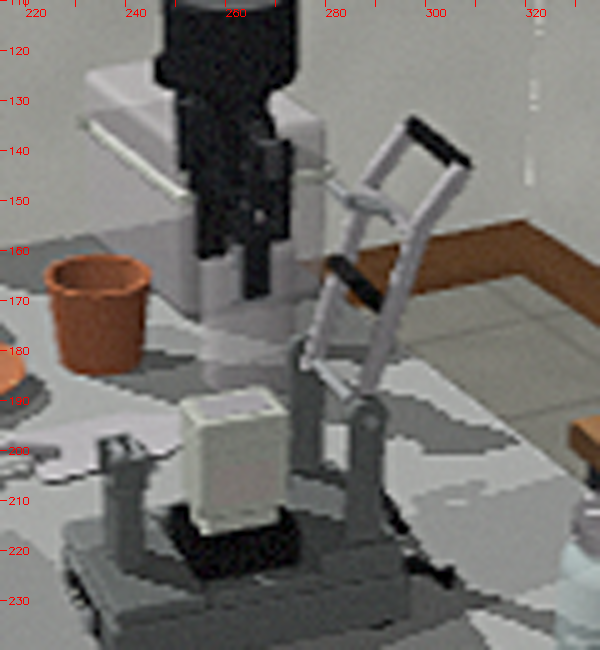

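The cartridge stands upright in the receiver, let go, with the clamp still open (side (252–270, 187–214)). Next I'll rise and turn the jaws to straddle the handle bar.

Emit:
drive_tool:
  deltas:
    - {"dx": 0, "dy": 0, "dz": -2, "spin": -5, "fingers": 6.5}
    - {"dx": 0, "dy": 0, "dz": -4, "spin": -15, "fingers": 6.5}
    - {"dx": 0, "dy": 0, "dz": -6, "spin": -25, "fingers": 6.5}
    - {"dx": 0, "dy": 0, "dz": -8, "spin": -35, "fingers": 6.5}
    - {"dx": 0, "dy": 0, "dz": -10, "spin": -45, "fingers": 6}
    - {"dx": 0, "dy": 0, "dz": -11, "spin": -55, "fingers": 5}
    - {"dx": 0, "dy": 0, "dz": -11, "spin": -65, "fingers": 4}
    - {"dx": 0, "dy": 0, "dz": -11, "spin": -75, "fingers": 4}

```text
time: 14.95
ee_pos: [0.5294, 0.0628, 0.4953]
tcp_rot: [179.9, -0.1, -111.2]
wrist_force: [-0.4, 0.2, -1.2]
opening: 0.0401
```

Emit:
drive_tool:
  deltas:
    - {"dx": 0, "dy": 0, "dz": 0, "spin": -8, "fingers": 4}
    - {"dx": 0, "dy": 0, "dz": 0, "spin": -15, "fingers": 4}
    - {"dx": 0, "dy": 0, "dz": 0, "spin": -15, "fingers": 4}
    - {"dx": 0, "dy": 0, "dz": 0, "spin": -15, "fingers": 4}
    - {"dx": 0, "dy": 0, "dz": 0, "spin": -15, "fingers": 4}
    - {"dx": 0, "dy": 0, "dz": 0, "spin": -15, "fingers": 4}
    - {"dx": 0, "dy": 0, "dz": 0, "spin": -15, "fingers": 4}
    - {"dx": 0, "dy": 0, "dz": 0, "spin": -15, "fingers": 4}

```text
time: 15.95
ee_pos: [0.5291, 0.0628, 0.4967]
tcp_rot: [-180.0, 0.0, -96.5]
wrist_force: [-0.3, -0.1, 0.1]
opening: 0.04
```

Run:
```python
from workcell import bot,camera
from h import *
import pickle
o=bot.get_obs();print(o['time'],o['q'].round(1),o['ee_pos'],o['tcp_rot'],o['wrist_force'],o['opening'])
d={n:camera(n) for n in ("wrist","side","scene")}
pickle.dump(d,open("m.pkl","wb"))
crop(d["wrist"]["image"],0,0,560,420,1,"pics/m_wrist.png",40)
crop(d["side"]["image"],215,90,120,110,6,"pics/m_side.png",10)
crop(d["scene"]["image"],240,160,140,120,5,"pics/m_scene.png",10)
P=[(.6588,.048,.287),(.662,.0518,.287)]
for n in d: print(n,proj(d[n],P).round(1))
```

```text
15.95 [  6.8   5.9  21.5 105.6   0.  -76.7] [0.52912387 0.0627526  0.49671759] [-1.79994034e+02  2.13070396e-03 -9.65494976e+01] [-0.33261487 -0.07400453  0.12061231] 0.04002152678273466
wrist [[ 50.5 244.7]
 [ 47.3 251.3]]
side [[302.6 139.1]
 [302.9 138.5]]
scene [[268.2 210.5]
 [267.9 212. ]]
```

View pics/m_wrist.png

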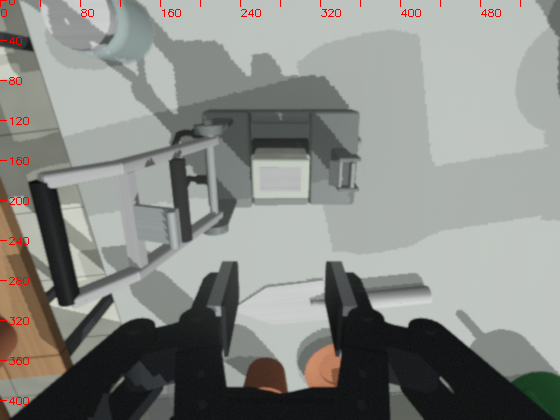

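View pics/m_side.png

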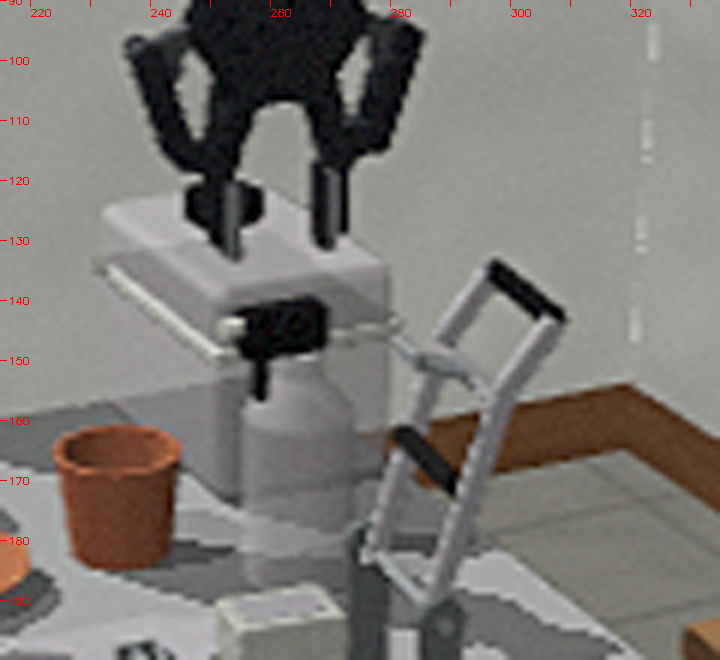

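View pics/m_scene.png

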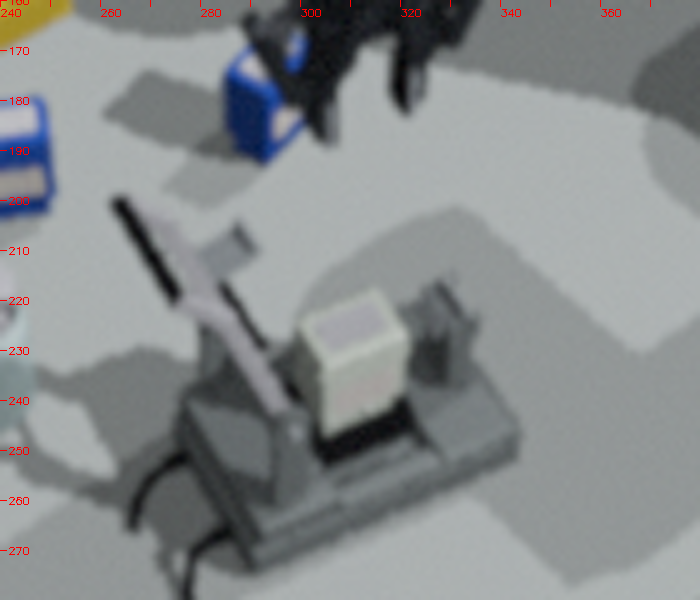

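Run:
```python
from h import *
import pickle
d=pickle.load(open("m.pkl","rb"))
c=d["wrist"]
for z in (.285,.287,.29): print(plane(c,[(40,182),(67,302),(53.5,242)],z).round(4).tolist())
print(tri(d["side"],(303,138.5),c,(53.5,242)), tri(d["scene"],(268.3,211.5),c,(53.5,242)))
# cartridge top
w=plane(c,[(253,153),(307,151),(310,198),(255,200)],.1414);print(w.mean(0))
```

```text
[[0.6538, 0.0123, 0.285], [0.663, 0.087, 0.285], [0.6581, 0.0473, 0.285]]
[[0.6523, 0.0119, 0.287], [0.6614, 0.0858, 0.287], [0.6566, 0.0466, 0.287]]
[[0.65, 0.0114, 0.29], [0.659, 0.084, 0.29], [0.6543, 0.0455, 0.29]]
(array([0.65707597, 0.04574852, 0.28889338]), np.float64(0.0032309012184111264)) (array([0.6591188 , 0.04816689, 0.28333114]), np.float64(0.0006689155791037245))
[0.52864713 0.05913901 0.1414    ]
```

Emit:
drive_tool:
  deltas:
    - {"dx": 0, "dy": -2, "dz": 0, "spin": 0, "fingers": 4}
    - {"dx": 0, "dy": -4, "dz": 0, "spin": 0, "fingers": 4}
    - {"dx": 0, "dy": -6.5, "dz": 0, "spin": 0, "fingers": 4}
    - {"dx": 0, "dy": -9, "dz": 0, "spin": 0, "fingers": 4}
    - {"dx": 0, "dy": -11, "dz": 0, "spin": 0, "fingers": 4}
    - {"dx": 0, "dy": -12.9, "dz": 0, "spin": 0, "fingers": 4}
    - {"dx": 0, "dy": -12.9, "dz": 0, "spin": 0, "fingers": 4}
    - {"dx": 0, "dy": -12.9, "dz": 0, "spin": 0, "fingers": 4}

```text
time: 17.1
ee_pos: [0.6569, 0.0481, 0.4967]
tcp_rot: [180.0, -0.0, -96.5]
wrist_force: [0.1, 0.5, 0.2]
opening: 0.04
```

Run:
```python
from workcell import bot,camera
from h import *
import pickle
o=bot.get_obs();print(o['time'],o['q'].round(1),o['ee_pos'],o['tcp_rot'],o['wrist_force'],o['opening'])
d={n:camera(n) for n in ("wrist","side")}
crop(d["wrist"]["image"],0,0,560,420,1,"pics/n_wrist.png",40)
crop(d["side"]["image"],255,70,100,110,6,"pics/n_side.png",10)
```

```text
17.1 [  4.2  26.2  46.7 110.5   0.  -79.3] [0.65689863 0.04811258 0.49669721] [ 1.79980466e+02 -1.44207015e-03 -9.65401474e+01] [0.12453261 0.50748222 0.2238236 ] 0.03995242803994087
```

View pics/n_wrist.png

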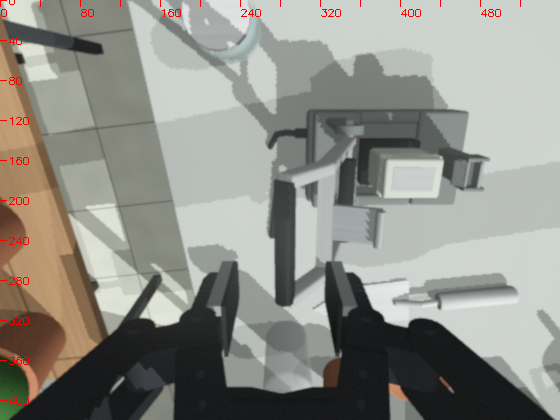

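View pics/n_side.png

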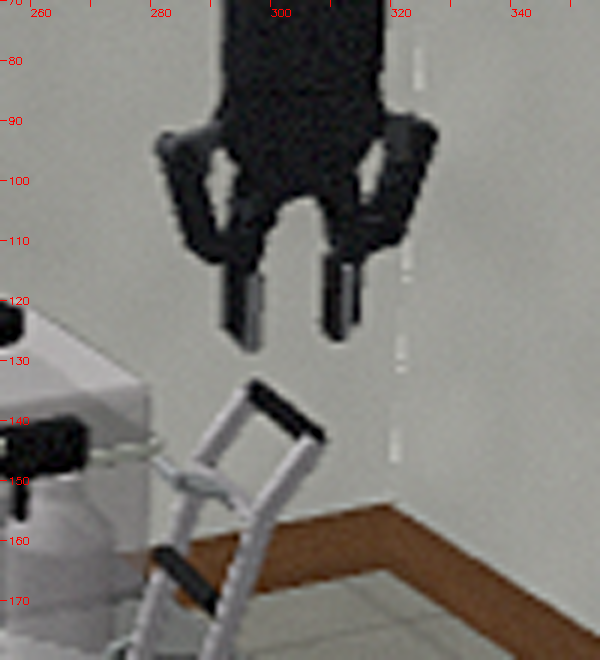

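The bar (wrist columns 275–297) lies midway between the pads (237 and 328). Descending and closing lightly on it.

Emit:
drive_tool:
  deltas:
    - {"dx": 0, "dy": 0, "dz": 1.5, "spin": 0, "fingers": 4}
    - {"dx": 0, "dy": 0, "dz": 3.5, "spin": 0, "fingers": 4}
    - {"dx": 0, "dy": 0, "dz": 5, "spin": 0, "fingers": 4}
    - {"dx": 0, "dy": 0, "dz": 5.4, "spin": 0, "fingers": 4}
    - {"dx": 0, "dy": 0, "dz": 5.4, "spin": 0, "fingers": 3}
    - {"dx": 0, "dy": 0, "dz": 5.4, "spin": 0, "fingers": 2}
    - {"dx": 0, "dy": 0, "dz": 5.4, "spin": 0, "fingers": 1}
    - {"dx": 0, "dy": 0, "dz": 5.4, "spin": 0, "fingers": 1}
  force: 25

```text
time: 18.2
ee_pos: [0.6574, 0.048, 0.4434]
tcp_rot: [-179.9, 0.0, -96.5]
wrist_force: [1.0, 0.1, 3.3]
opening: 0.011
```

Run:
```python
from workcell import bot,camera
from h import *
o=bot.get_obs();print(o['time'],o['q'].round(1),o['ee_pos'],o['tcp_rot'],o['wrist_force'],o['torque'],o['opening'])
d={n:camera(n) for n in ("wrist","side")}
crop(d["wrist"]["image"],180,150,220,150,3,"pics/o_wrist.png",20)
crop(d["side"]["image"],255,70,100,110,6,"pics/o_side.png",10)
```

```text
18.2 [  4.2  22.6  35.5 102.9  -0.  -79.3] [0.65736607 0.04804895 0.44343025] [-1.79913866e+02  1.40636581e-02 -9.65399373e+01] [0.99924607 0.14428816 3.32699359] [-0.01224584 -0.31938564  0.00232193] 0.010954814227539435
```

View pics/o_side.png

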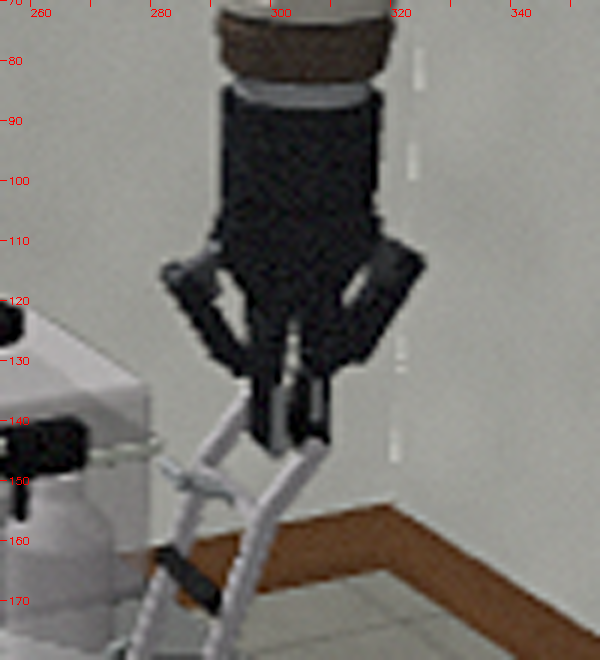

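View pics/o_wrist.png

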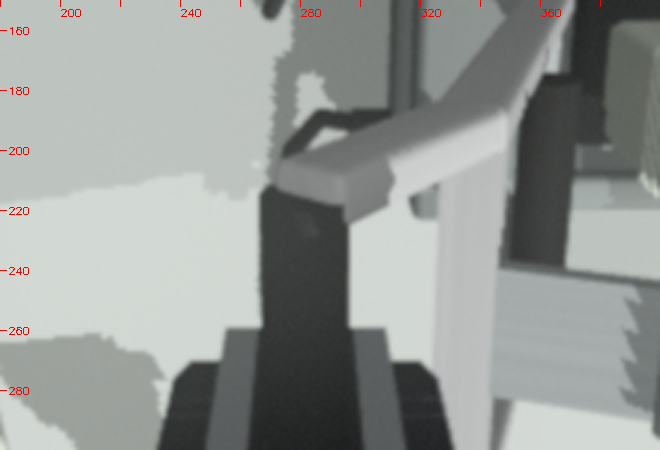

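```bash
python3 -c "
import math
a0=113.7
for a in [109,104,99,94,89,84,79,74,69,64,59,54,49,44,39,34,30,26,22,19,16,14,12,10,8,6,5.25,4.5]:
  r=math.radians
  print(a,round(math.radians(a)-.0965,3),round(15.57*(math.cos(r(a))-math.cos(r(a0))),2),round(-15.57*(math.sin(r(a))-math.sin(r(a0))),2))"
```

```text
109 1.806 1.19 -0.46
104 1.719 2.49 -0.85
99 1.631 3.82 -1.12
94 1.544 5.17 -1.28
89 1.457 6.53 -1.31
84 1.37 7.89 -1.23
79 1.282 9.23 -1.03
74 1.195 10.55 -0.71
69 1.108 11.84 -0.28
64 1.021 13.08 0.26
59 0.933 14.28 0.91
54 0.846 15.41 1.66
49 0.759 16.47 2.51
44 0.671 17.46 3.44
39 0.584 18.36 4.46
34 0.497 19.17 5.55
30 0.427 19.74 6.47
26 0.357 20.25 7.43
22 0.287 20.69 8.42
19 0.235 20.98 9.19
16 0.183 21.23 9.97
14 0.148 21.37 10.49
12 0.113 21.49 11.02
10 0.078 21.59 11.55
8 0.043 21.68 12.09
6 0.008 21.74 12.63
5.25 -0.005 21.76 12.83
4.5 -0.018 21.78 13.04
```

Emit:
drive_tool:
  deltas:
    - {"dx": 0, "dy": 0.4, "dz": -0.2, "spin": 0, "fingers": 0.9}
    - {"dx": 0, "dy": 1.2, "dz": -0.5, "spin": 0, "fingers": 0.9}
    - {"dx": 0, "dy": 2.5, "dz": -0.85, "spin": 0, "fingers": 0.9}
    - {"dx": 0, "dy": 3.8, "dz": -1.1, "spin": 0, "fingers": 0.9}
    - {"dx": 0, "dy": 5.2, "dz": -1.3, "spin": 0, "fingers": 0.9}
    - {"dx": 0, "dy": 6.5, "dz": -1.3, "spin": 0, "fingers": 0.9}
    - {"dx": 0, "dy": 7.9, "dz": -1.25, "spin": 0, "fingers": 0.9}
    - {"dx": 0, "dy": 9.2, "dz": -1.0, "spin": 0, "fingers": 0.9}

```text
time: 19.3
ee_pos: [0.5649, 0.0586, 0.4527]
tcp_rot: [180.0, -0.0, -96.5]
wrist_force: [0.7, -1.0, 2.2]
opening: 0.0111
```

Run:
```python
from workcell import bot,camera
from h import *
o=bot.get_obs();print(o['time'],o['q'].round(1),o['ee_pos'],o['tcp_rot'],o['wrist_force'],o['torque'],o['opening'])
d={n:camera(n) for n in ("side",)}
crop(d["side"]["image"],215,70,120,150,4,"pics/p_side.png",10)
```

```text
19.3 [  5.9   9.   19.9 100.9  -0.  -77.5] [0.5648562  0.05856635 0.45270229] [ 1.79985187e+02 -1.35302974e-02 -9.65363953e+01] [ 0.72256229 -0.96895408  2.24976878] [-0.09099029 -0.43121275  0.03175269] 0.011057010508353008
```

View pics/p_side.png

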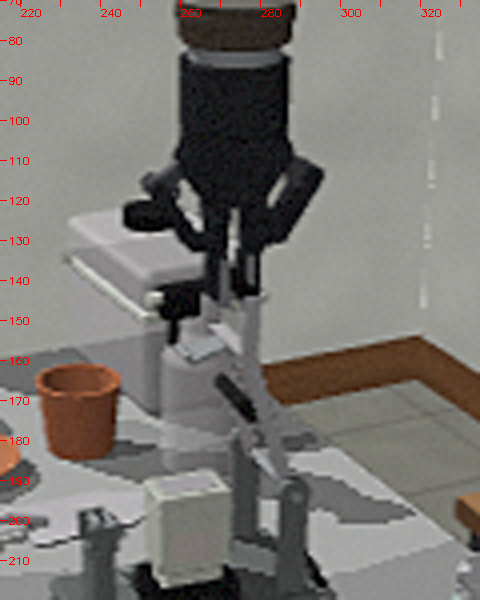

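Emit:
drive_tool:
  deltas:
    - {"dx": 0, "dy": 1.3, "dz": 0.3, "spin": 0, "fingers": 0.9}
    - {"dx": 0, "dy": 2.65, "dz": 0.7, "spin": 0, "fingers": 0.9}
    - {"dx": 0, "dy": 3.9, "dz": 1.25, "spin": 0, "fingers": 0.9}
    - {"dx": 0, "dy": 5.1, "dz": 1.9, "spin": 0, "fingers": 0.9}
    - {"dx": 0, "dy": 6.2, "dz": 2.65, "spin": 0, "fingers": 0.9}
    - {"dx": 0, "dy": 7.25, "dz": 3.5, "spin": 0, "fingers": 0.9}
    - {"dx": 0, "dy": 8.25, "dz": 4.45, "spin": 0, "fingers": 0.9}
    - {"dx": 0, "dy": 9.15, "dz": 5.45, "spin": 0, "fingers": 0.9}

```text
time: 20.35
ee_pos: [0.4744, 0.0689, 0.3977]
tcp_rot: [180.0, -0.0, -96.5]
wrist_force: [2.6, -1.0, -0.1]
opening: 0.011
```

Run:
```python
from workcell import bot,camera
from h import *
o=bot.get_obs();print(o['time'],o['q'].round(1),o['ee_pos'],o['tcp_rot'],o['wrist_force'],o['torque'],o['opening'])
d={n:camera(n) for n in ("side",)}
crop(d["side"]["image"],215,100,120,150,4,"pics/q_side.png",10)
```

```text
20.35 [  8.3  -4.8  -0.5  94.3  -0.  -75.2] [0.47435712 0.06893349 0.39766493] [ 1.79964141e+02 -2.51193828e-02 -9.65390715e+01] [ 2.55032268 -1.04097511 -0.13431277] [-0.19481918 -0.76790304  0.00095117] 0.01103553963876926
```

View pics/q_side.png

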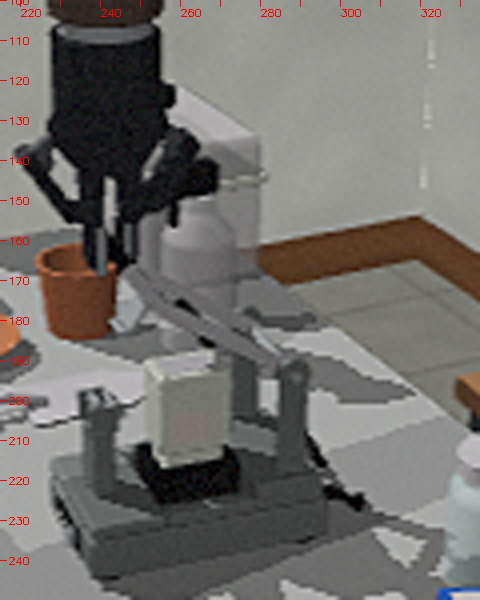

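Emit:
drive_tool:
  deltas:
    - {"dx": 0, "dy": 0.8, "dz": 1.1, "spin": 0, "fingers": 0.9}
    - {"dx": 0, "dy": 1.35, "dz": 2.0, "spin": 0, "fingers": 0.9}
    - {"dx": 0, "dy": 1.85, "dz": 3.0, "spin": 0, "fingers": 0.9}
    - {"dx": 0, "dy": 2.1, "dz": 3.5, "spin": 0, "fingers": 0.9}
    - {"dx": 0, "dy": 2.3, "dz": 3.95, "spin": 0, "fingers": 0.9}
    - {"dx": 0, "dy": 2.45, "dz": 4.3, "spin": 0, "fingers": 0.9}
    - {"dx": 0, "dy": 2.6, "dz": 4.7, "spin": 0, "fingers": 0.9}
    - {"dx": 0, "dy": 2.7, "dz": 5.1, "spin": 0, "fingers": 0.9}

```text
time: 21.4
ee_pos: [0.448, 0.072, 0.347]
tcp_rot: [180.0, -0.0, -96.5]
wrist_force: [-2.0, -2.9, 0.7]
opening: 0.0109
```

Run:
```python
from workcell import bot,camera
from h import *
o=bot.get_obs();print(o['time'],o['q'].round(1),o['ee_pos'],o['tcp_rot'],o['wrist_force'],o['torque'],o['opening'])
d={n:camera(n) for n in ("side","wrist")}
crop(d["side"]["image"],215,130,120,120,5,"pics/r_side.png",10)
crop(d["wrist"]["image"],0,0,560,420,1,"pics/r_wrist.png",40)
```

```text
21.4 [  9.1  -9.   -9.9  89.1  -0.  -74.3] [0.44796942 0.07199445 0.34698935] [ 1.79979601e+02 -5.95592326e-03 -9.65421853e+01] [-1.96163063 -2.91182909  0.70164012] [-0.38173506  0.11096573 -0.00217765] 0.010895240492003466
```

View pics/r_side.png

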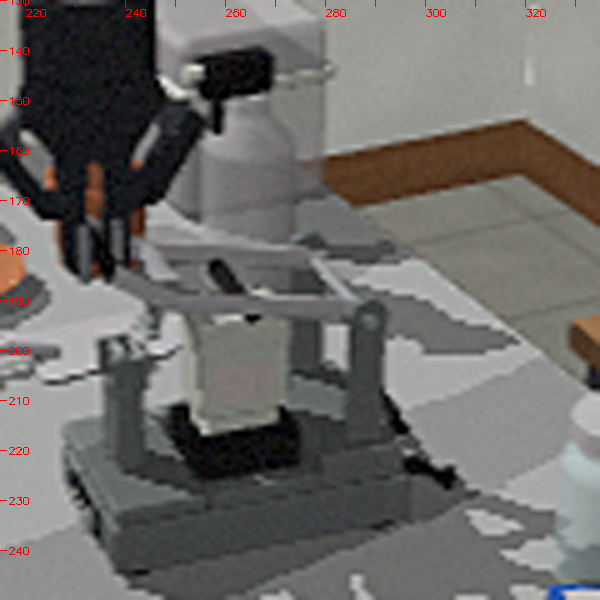

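View pics/r_wrist.png

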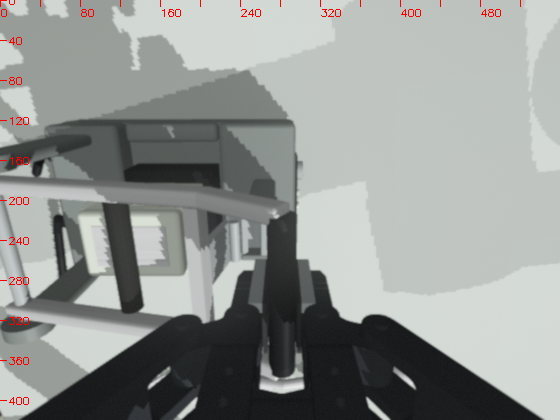

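Emit:
drive_tool:
  deltas:
    - {"dx": 0, "dy": 0.1, "dz": 0.35, "spin": 0, "fingers": 0.9}
    - {"dx": 0, "dy": 0.2, "dz": 0.7, "spin": 0, "fingers": 0.9}
    - {"dx": 0, "dy": 0.3, "dz": 1.05, "spin": 0, "fingers": 0.9}
    - {"dx": 0, "dy": 0.4, "dz": 1.4, "spin": 0, "fingers": 0.9}
    - {"dx": 0, "dy": 0.45, "dz": 1.7, "spin": 0, "fingers": 0.9}
    - {"dx": 0, "dy": 0.5, "dz": 2.0, "spin": 0, "fingers": 0.9}
    - {"dx": 0, "dy": 0.55, "dz": 2.3, "spin": 0, "fingers": 0.9}
    - {"dx": 0, "dy": 0.6, "dz": 2.6, "spin": 0, "fingers": 0.9}
  force: 45

```text
time: 22.5
ee_pos: [0.4422, 0.0727, 0.3224]
tcp_rot: [-179.9, 0.0, -96.5]
wrist_force: [-4.0, -2.7, 9.3]
opening: 0.0106
```

Run:
```python
from workcell import bot,camera
from h import *
o=bot.get_obs();print(o['time'],o['ee_pos'],o['tcp_rot'],o['wrist_force'],o['torque'],o['opening'])
d={n:camera(n) for n in ("side","wrist")}
crop(d["side"]["image"],215,130,120,120,5,"pics/s_side.png",10)
```

```text
22.5 [0.44218662 0.07267345 0.32238285] [-1.79880828e+02  1.97456622e-02 -9.65407615e+01] [-3.99297643 -2.68429948  9.29914012] [-0.78867639  0.37804839  0.0609051 ] 0.010596800974887313
```

View pics/s_side.png

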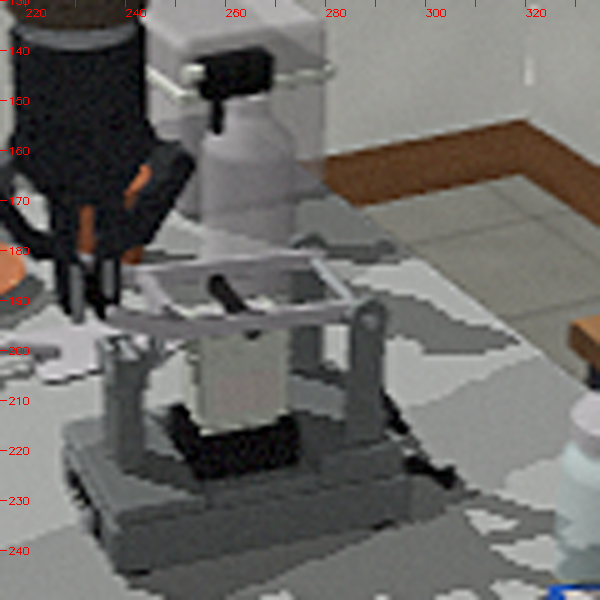

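Emit:
drive_tool:
  deltas:
    - {"dx": 0, "dy": 0, "dz": 0.1, "spin": 0, "fingers": 0.9}
    - {"dx": 0, "dy": 0, "dz": 0.2, "spin": 0, "fingers": 0.9}
    - {"dx": 0, "dy": 0, "dz": 0.3, "spin": 0, "fingers": 0.9}
    - {"dx": 0, "dy": 0, "dz": 0.4, "spin": 0, "fingers": 0.9}
    - {"dx": 0, "dy": 0, "dz": 0.5, "spin": 0, "fingers": 0.9}
    - {"dx": 0, "dy": 0, "dz": 0.6, "spin": 0, "fingers": 0.9}
    - {"dx": 0, "dy": 0, "dz": 0.7, "spin": 0, "fingers": 0.9}
    - {"dx": 0, "dy": 0, "dz": 0.7, "spin": 0, "fingers": 0.9}

```text
time: 23.6
ee_pos: [0.4417, 0.0727, 0.3146]
tcp_rot: [180.0, 0.0, -96.5]
wrist_force: [-6.4, -3.1, 8.0]
opening: 0.0104
```

Run:
```python
from workcell import bot,camera
from h import *
o=bot.get_obs();print(o['time'],o['ee_pos'],o['tcp_rot'],o['wrist_force'],o['torque'],o['opening'])
d={n:camera(n) for n in ("side","wrist")}
crop(d["side"]["image"],225,160,90,70,8,"pics/t_side.png",10)
crop(d["wrist"]["image"],0,0,560,420,1,"pics/t_wrist.png",40)
```

```text
23.6 [0.44170306 0.0727255  0.31460141] [ 1.79963131e+02  1.07096903e-02 -9.65334936e+01] [-6.35210747 -3.0757302   8.01258764] [-0.52525877  1.1192354   0.02714416] 0.010382246092983506
```

View pics/t_side.png

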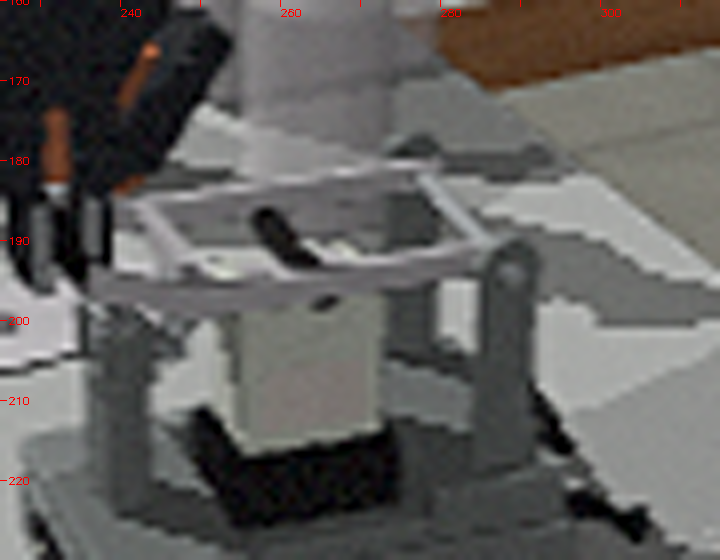

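Emit:
drive_tool:
  deltas:
    - {"dx": 0, "dy": -0.05, "dz": 0.05, "spin": 0, "fingers": 0.9}
    - {"dx": 0, "dy": -0.05, "dz": 0.1, "spin": 0, "fingers": 0.9}
    - {"dx": 0, "dy": -0.05, "dz": 0.12, "spin": 0, "fingers": 0.9}
    - {"dx": 0, "dy": -0.05, "dz": 0.12, "spin": 0, "fingers": 0.9}
    - {"dx": 0, "dy": -0.05, "dz": 0.12, "spin": 0, "fingers": 0.9}
    - {"dx": 0, "dy": -0.05, "dz": 0.12, "spin": 0, "fingers": 0.9}
    - {"dx": 0, "dy": -0.05, "dz": 0.12, "spin": 0, "fingers": 0.9}
    - {"dx": 0, "dy": -0.05, "dz": 0.12, "spin": 0, "fingers": 0.9}

```text
time: 24.7
ee_pos: [0.4418, 0.0727, 0.3135]
tcp_rot: [179.9, 0.0, -96.5]
wrist_force: [-11.4, -2.2, 10.8]
opening: 0.0106
```

Run:
```python
from workcell import bot,camera
from h import *
o=bot.get_obs();print(o['time'],o['ee_pos'],o['tcp_rot'],o['wrist_force'],o['torque'],o['opening'])
d={n:camera(n) for n in ("side","wrist")}
crop(d["side"]["image"],225,160,90,70,8,"pics/u_side.png",10)
```

```text
24.7 [0.44181754 0.07269703 0.3135159 ] [ 1.79903360e+02  1.44067696e-02 -9.65268346e+01] [-11.43517223  -2.23435045  10.79732552] [-0.49606498  1.9228815   0.0492731 ] 0.010553587644217183
```

View pics/u_side.png

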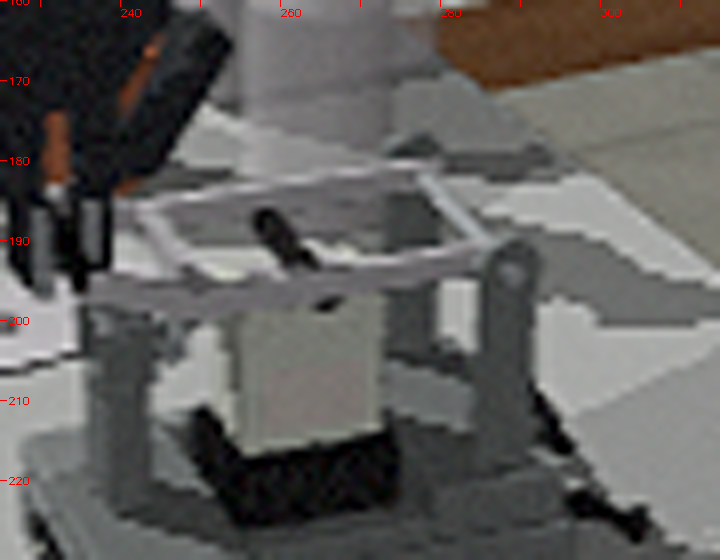

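Emit:
drive_tool:
  deltas:
    - {"dx": 0, "dy": 0.05, "dz": 0, "spin": 0, "fingers": 0.9}
    - {"dx": 0, "dy": 0.1, "dz": 0, "spin": 0, "fingers": 0.9}
    - {"dx": 0, "dy": 0.11, "dz": 0.03, "spin": 0, "fingers": 0.9}
    - {"dx": 0, "dy": 0.11, "dz": 0.06, "spin": 0, "fingers": 0.9}
    - {"dx": 0, "dy": 0.11, "dz": 0.09, "spin": 0, "fingers": 0.9}
    - {"dx": 0, "dy": 0.11, "dz": 0.1, "spin": 0, "fingers": 0.9}
    - {"dx": 0, "dy": 0.11, "dz": 0.1, "spin": 0, "fingers": 0.9}
    - {"dx": 0, "dy": 0.11, "dz": 0.1, "spin": 0, "fingers": 0.9}

```text
time: 25.8
ee_pos: [0.4414, 0.0728, 0.313]
tcp_rot: [-180.0, 0.0, -96.5]
wrist_force: [-6.6, -4.0, 10.8]
opening: 0.0105
```

Run:
```python
from workcell import bot,camera
from h import *
o=bot.get_obs();print(o['time'],o['ee_pos'],o['tcp_rot'],o['wrist_force'],o['torque'],o['opening'])
d={n:camera(n) for n in ("side","wrist")}
crop(d["side"]["image"],225,160,90,70,8,"pics/v_side.png",10)
crop(d["wrist"]["image"],0,80,350,240,2,"pics/v_wrist.png",40)
```

```text
25.8 [0.44135623 0.07277543 0.3129506 ] [-1.79956177e+02  1.79165023e-02 -9.65376483e+01] [-6.57516149 -4.01222856 10.82404087] [-0.68657947  0.94974452  0.05018224] 0.010463109116390125
```

View pics/v_side.png

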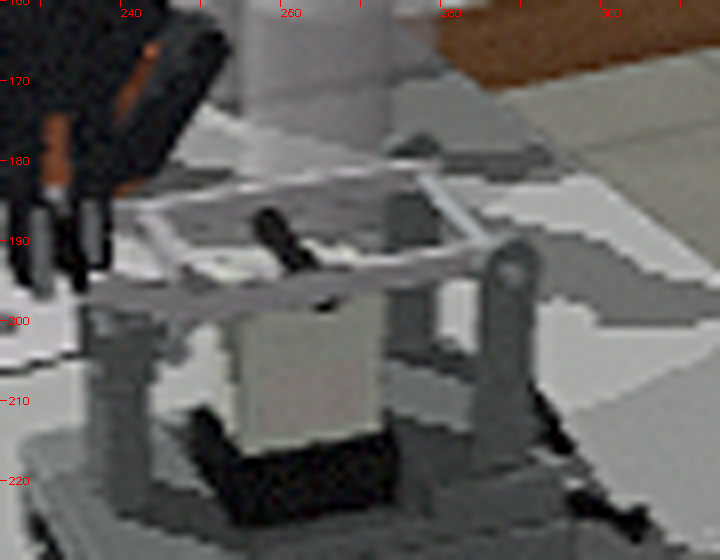

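View pics/v_wrist.png

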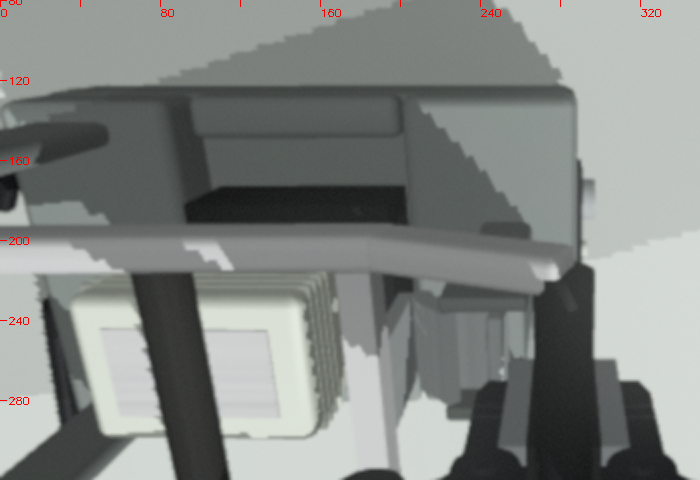

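Emit:
drive_tool:
  deltas:
    - {"dx": 0, "dy": 0.05, "dz": -0.05, "spin": 0, "fingers": 0.9}
    - {"dx": 0, "dy": 0.05, "dz": -0.1, "spin": 0, "fingers": 0.9}
    - {"dx": 0, "dy": 0.05, "dz": -0.15, "spin": 0, "fingers": 0.9}
    - {"dx": 0, "dy": 0.05, "dz": -0.2, "spin": 0, "fingers": 0.9}
    - {"dx": 0, "dy": 0.05, "dz": -0.25, "spin": 0, "fingers": 0.9}
    - {"dx": 0, "dy": 0.05, "dz": -0.3, "spin": 0, "fingers": 0.9}
    - {"dx": 0, "dy": 0.05, "dz": -0.3, "spin": 0, "fingers": 0.9}
    - {"dx": 0, "dy": 0.05, "dz": -0.3, "spin": 0, "fingers": 0.9}

```text
time: 26.9
ee_pos: [0.4414, 0.0728, 0.3147]
tcp_rot: [-180.0, -0.0, -96.5]
wrist_force: [3.2, -4.0, -0.6]
opening: 0.0104
```

Backing off 1.7 mm dropped the force from 10.8 N to about 0, where an uncaught clamp would still push with roughly 9 N. The catch therefore appears to hold, so I'll release.

Emit:
drive_tool:
  deltas:
    - {"dx": 0, "dy": 0, "dz": 0, "spin": 0, "fingers": 1.5}
    - {"dx": 0, "dy": 0, "dz": 0, "spin": 0, "fingers": 2.5}
    - {"dx": 0, "dy": 0, "dz": 0, "spin": 0, "fingers": 3.2}
    - {"dx": 0, "dy": 0, "dz": 0, "spin": 0, "fingers": 3.2}
    - {"dx": 0, "dy": 0, "dz": 0, "spin": 0, "fingers": 3.2}
    - {"dx": 0, "dy": 0, "dz": -1, "spin": 0, "fingers": 3.2}
    - {"dx": 0, "dy": 0, "dz": -3, "spin": 0, "fingers": 3.2}
    - {"dx": 0, "dy": 0, "dz": -6, "spin": 0, "fingers": 3.2}

```text
time: 27.9
ee_pos: [0.4409, 0.0728, 0.3758]
tcp_rot: [180.0, -0.0, -96.5]
wrist_force: [0.5, 0.5, -0.3]
opening: 0.0322
```

Emit:
drive_tool:
  deltas:
    - {"dx": 0, "dy": 1, "dz": -3, "spin": 0, "fingers": 3.2}
    - {"dx": 0, "dy": 3, "dz": -6, "spin": 0, "fingers": 3.2}
    - {"dx": 0, "dy": 6, "dz": -9, "spin": 0, "fingers": 3.2}
    - {"dx": 0, "dy": 9, "dz": -11, "spin": 0, "fingers": 3.2}
    - {"dx": 0, "dy": 10, "dz": -12, "spin": 0, "fingers": 3.2}
    - {"dx": 0, "dy": 10, "dz": -12, "spin": 0, "fingers": 3.2}
    - {"dx": 0, "dy": 10, "dz": -12, "spin": 0, "fingers": 3.2}
    - {"dx": 0, "dy": 10, "dz": -12, "spin": 0, "fingers": 3.2}

```text
time: 28.9
ee_pos: [0.3425, 0.0842, 0.494]
tcp_rot: [179.9, -0.0, -96.6]
wrist_force: [0.2, -0.0, 0.5]
opening: 0.0319
```

Run:
```python
from workcell import bot,camera
from h import *
import pickle
o=bot.get_obs();print(o['time'],o['ee_pos'],o['tcp_rot'],o['wrist_force'],o['opening'])
d={n:camera(n) for n in ("side","scene")}
pickle.dump(d,open("x.pkl","wb"))
crop(d["side"]["image"],215,150,110,90,7,"pics/x_side.png",10)
crop(d["scene"]["image"],250,180,120,100,6,"pics/x_scene.png",10)
a=np.radians(-6.5);fx=np.array([np.cos(a),np.sin(a)])
h=np.array([.5306,.0625])+fx*(.065-.155)
print(proj(d["side"],[*h,.160]),proj(d["scene"],[*h,.160]))
```

```text
28.9 [0.34246429 0.08420736 0.49400577] [ 1.79902002e+02 -3.92920032e-02 -9.65587515e+01] [ 0.24116606 -0.04743417  0.45250736] 0.03191544942127299
[[231.37782728 189.42725798]] [[336.93412852 209.92872744]]
```

Picture viewing has run out, so I'll check numerically by finding the black handle bar in both views and triangulating it.

Run:
```python
from h import *
import pickle
d=pickle.load(open("x.pkl","rb"))
a=np.radians(-6.5);fx=np.array([np.cos(a),np.sin(a)]);fy=np.array([-fx[1],fx[0]])
O=np.array([.5306,.0625])
def P(th,y,r=.155,zz=.015):
    x=.065-(r*np.cos(th)-zz*np.sin(th));z=.145+r*np.sin(th)+zz*np.cos(th);return [*(O+fx*x+fy*y),z]
cs={}
for n in("side","scene"):
    im=d[n]["image"];c=proj(d[n],P(0,0))[0]
    e=proj(d[n],[P(0,-.033),P(0,.033)]);print(n,"pred ends",e.round(1).tolist(), "at .15 rad:",proj(d[n],P(.15,0)).round(1).tolist())
    x0,y0=(c-18).astype(int);s=im[y0:y0+36,x0:x0+36]
    m=(s.max(2)<55).astype(np.uint8)
    k,l,st,ce=cv2.connectedComponentsWithStats(m)
    for i in range(1,k):
        if st[i,4]>15: print(st[i]+[x0,y0,0,0,0],(ce[i]+[x0,y0]).round(1))
# dark presser bar mean darkness too
```

```text
side pred ends [[234.7, 194.3], [228.2, 184.7]] at .15 rad: [[232.5, 182.0]]
[227 183   9  13  41] [231.4 188.4]
scene pred ends [[331.4, 202.2], [342.6, 217.9]] at .15 rad: [[336.3, 205.6]]
[331 202  12  15  34] [336.3 209.5]
```

Run:
```python
from workcell import bot
print(bot.get_obs()['time'],bot.job_done())
```

```text
the job is handed in; nothing more can be done
29.0 None
```

I loaded the cartridge and closed the clamp on it. The catch appears to be holding it, and I handed the job in at 29.0 s of the 72 s allowed.

**Cartridge:** I placed the white cartridge nose down in the receiver, which I measured at about the middle of its travel. The nose went in with about 2 N or less on the wrist. I let go with the nose on, or within a millimetre of, the valve plate. Pictures then showed it upright with the clamp still open.

**Clamp:** I held the handle bar lightly and swung it over, pressing down with at most about 11 N in the readings. The sideways pull reached about 11 N at one point, and I eased it off.

**Last checks:**
- **Catch:** I backed off 1.7 mm while still holding the bar, and the force fell from 10.8 N to about 0. An uncaught clamp should still have pushed with about 9 N.
- **Handle after release:** the bar lay within 1 px of its predicted closed position in both the side and scene cameras. In the side view 1 px is about 0.02 rad, so this only roughly confirms the 0.03 rad limit.
- **Arm:** it was clear of everything, with the wrist force near zero.

**Not confirmed:**
- **By eye:** I used up the picture limit before the final look, so the closed state was checked by numbers only.
- **Cartridge depth:** I did not measure it separately; I inferred it from the clamp position.
- **Other objects:** I did not re-measure where they stand, but nothing in the forces or pictures suggested contact with them.
- **One disagreement:** a rough corner measurement of the standing cartridge put its centre about 3 mm off in y from the receiver. I attributed this to loose corner picking.

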